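Seal the pantry canisters and put them and the scoop away

TASK

The filled steel canisters on the counter still have their lid buttons popped up: press each button fully down until it clicks and stays down, and do that before you lift the canister. Then stand every canister upright in the tray slot that carries the print of its own base, and lay the measuring scoop, standing on its bowl, in its own rest (the shallow box with the scoop's print). There may be three or four canisters; leave the other pantry goods where they are.

Things in the scene. Friction and masses are not known exactly. Their poses are not given: they have to be found in the camera images.
- canister_round: the large round storage canister: brushed-steel body with a white lid of the same outline, cylinder, 66 mm across, 92 mm tall to the lid's top; a round grey button, 32 mm across, in the middle of the lid; origin at the centre of its underside, z up. 0.18 to 0.47 kg. Grip it by the sides of its lid or body. May be absent in a run.
- canister_small: the small round storage canister: brushed-steel body with a white lid of the same outline, cylinder, 48 mm across, 72 mm tall to the lid's top; a round grey button, 32 mm across, in the middle of the lid; origin at the centre of its underside, z up. 0.18 to 0.47 kg. Grip it by the sides of its lid or body. May be absent in a run.
- canister_square: the square storage canister: brushed-steel body with a white lid of the same outline, square, 62 x 62 mm, 86 mm tall to the lid's top; a round grey button, 32 mm across, in the middle of the lid; origin at the centre of its underside, z up. 0.18 to 0.47 kg. Grip it by the sides of its lid or body. May be absent in a run.
- canister_oblong: the oblong storage canister: brushed-steel body with a white lid of the same outline, oblong, 50 mm along its own x and 72 mm along its own y, 100 mm tall to the lid's top; a round grey button, 32 mm across, in the middle of the lid; origin at the centre of its underside, z up. 0.18 to 0.47 kg. Grip it by the sides of its lid or body. May be absent in a run.
- button_round (a joint): the large round canister's push-to-seal button, a spring plunger, in m: 0 = popped up, its flat top 14 mm above the lid's top; 0.011 = fully down at its stop, top 3 mm above the lid, sealed. Takes about 9 N to start, less as it goes down; past about 7.5 mm it clicks over and stays down by itself, let go before that it springs back up. None if the canister is absent.
- button_small (a joint): the small round canister's push-to-seal button, a spring plunger, in m: 0 = popped up, its flat top 14 mm above the lid's top; 0.011 = fully down at its stop, top 3 mm above the lid, sealed. Takes about 9 N to start, less as it goes down; past about 7.5 mm it clicks over and stays down by itself, let go before that it springs back up. None if the canister is absent.
- button_square (a joint): the square canister's push-to-seal button, a spring plunger, in m: 0 = popped up, its flat top 14 mm above the lid's top; 0.011 = fully down at its stop, top 3 mm above the lid, sealed. Takes about 9 N to start, less as it goes down; past about 7.5 mm it clicks over and stays down by itself, let go before that it springs back up. None if the canister is absent.
- button_oblong (a joint): the oblong canister's push-to-seal button, a spring plunger, in m: 0 = popped up, its flat top 14 mm above the lid's top; 0.011 = fully down at its stop, top 3 mm above the lid, sealed. Takes about 9 N to start, less as it goes down; past about 7.5 mm it clicks over and stays down by itself, let go before that it springs back up. None if the canister is absent.
- slot_round_floor (a point): centre of the floor of the large round canister's slot, an open plywood box 78 mm (its x) by 84 mm (its y) inside; 4 mm walls rise 15 mm above this floor, on the far side (+x) a ledge 22 mm deep. Label: dark full-size print of the canister's base on the floor, a small one on the card on the ledge.
- slot_small_floor (a point): centre of the floor of the small round canister's slot, an open plywood box 78 mm (its x) by 84 mm (its y) inside; 4 mm walls rise 15 mm above this floor, on the far side (+x) a ledge 22 mm deep. Label: dark full-size print of the canister's base on the floor, a small one on the card on the ledge.
- slot_square_floor (a point): centre of the floor of the square canister's slot, an open plywood box 78 mm (its x) by 84 mm (its y) inside; 4 mm walls rise 15 mm above this floor, on the far side (+x) a ledge 22 mm deep. Label: dark full-size print of the canister's base on the floor, a small one on the card on the ledge.
- slot_oblong_floor (a point): centre of the floor of the oblong canister's slot, an open plywood box 78 mm (its x) by 84 mm (its y) inside; 4 mm walls rise 15 mm above this floor, on the far side (+x) a ledge 22 mm deep. Label: dark full-size print of the canister's base on the floor, a small one on the card on the ledge, the 72 mm side along the slot's y.
- tray: fixed wooden tray, 124 x 404 mm, on which the four slots stand side by side along its y, 94 mm apart, in an order that changes; board 8 mm thick, end boards 34 mm high; origin on the table under the row's middle. The slots' floors are 11 mm above the table
- scoop: steel measuring scoop standing on its bowl: bowl 56 mm across at the rim, 34 mm tall; straight flat handle 14 mm wide, 4 mm thick, from the bowl out to 120 mm from the bowl's axis along the scoop's -x, its top 33 mm above the underside. Origin at the centre of the bowl's underside, z up. About 0.11 kg, nearly all in the bowl.
- scoop_grip (a point): a point on the middle of the scoop's handle, 58 mm from the bowl's axis (scoop's -x) and 31 mm above the underside; good to grip across the handle (along the scoop's y)
- scoop_mid (a point): the middle of the scoop's whole length, 46 mm from the bowl's axis towards the handle, at the height of the underside
- scoop_rest_floor (a point): centre of the floor of the scoop's rest: a shallow open plywood box with a dark full-size print of the scoop, 170 mm along its x by 68 mm along its y inside, walls 4 mm thick that rise 10 mm above this floor; the floor is 5 mm above the table. The print has the bowl at +x; the scoop may lie either way round
- fish_tin: bystander, to be left alone: flat fish tin, 84 mm across, 36 mm tall; origin at the centre of its underside
- spice_jar: bystander, to be left alone: slim spice jar, 44 mm across, 95 mm tall; origin at the centre of its underside
- sauce_jar: bystander, to be left alone: sauce jar, 72 mm across, 110 mm tall; origin at the centre of its underside
- onion: bystander, to be left alone: an onion, 72 mm across, 73 mm tall; origin at the centre of its underside
- jar_lid: bystander, to be left alone: a loose steel jar lid, 70 mm across, 12 mm tall; origin at the centre of its underside
- oil_bottle: bystander, to be left alone: green oil bottle, 64 mm across, 230 mm tall; origin at the centre of its underside
- measuring_cup: bystander, to be left alone: steel measuring cup, 72 mm across, 55 mm tall; origin at the centre of its underside
Mind the look-alikes: they are no part of the job. Leave any blue or green look-alike of the canister_small alone.

How it is judged:
At the end, for the whole second after the job is handed in: Every canister present: button down over 9.5 of 11 mm, upright within 0.1 rad, at rest on the floor (within 4 mm) of its own slot, centre within 32 mm of the slot's; scoop flat on its bowl in its rest, along it within 0.25 rad either way round, its middle within 22 mm of the rest's centre (value of joint each of button_round, button_small, button_square, button_oblong above 0.0095 m and horizontal distance between canister_round and slot_round_floor below 0.032 m and z of canister_round in the frame of slot_round_floor between -0.004 and 0.004 m and angle between each of canister_round, canister_small, canister_square, canister_oblong's own z axis and vertical below 0.1 rad and linear speed of each of canister_round, canister_small, canister_square, canister_oblong, scoop below 0.02 m/s and horizontal distance between canister_small and slot_small_floor below 0.032 m and z of canister_small in the frame of slot_small_floor between -0.004 and 0.004 m and horizontal distance between canister_square and slot_square_floor below 0.032 m and z of canister_square in the frame of slot_square_floor between -0.004 and 0.004 m and horizontal distance between canister_oblong and slot_oblong_floor below 0.032 m and z of canister_oblong in the frame of slot_oblong_floor between -0.004 and 0.004 m and horizontal distance between scoop_mid and scoop_rest_floor below 0.022 m and z of scoop in the frame of scoop_rest_floor below 0.004 m and angle between scoop's own z axis and vertical below 0.12 rad and angle between the x axis of scoop and the x axis of scoop_rest_floor, either way round below 0.25 rad); the robot touches nothing.
It fails at once if the large round canister is lifted before its button is down (height (world z) of canister_round above 0.03 m and value of joint button_round below 0.0075 m).
It fails at once if the small round canister is lifted before its button is down (height (world z) of canister_small above 0.03 m and value of joint button_small below 0.0075 m).
It fails at once if the square canister is lifted before its button is down (height (world z) of canister_square above 0.03 m and value of joint button_square below 0.0075 m).
It fails at once if the oblong canister is lifted before its button is down (height (world z) of canister_oblong above 0.03 m and value of joint button_oblong below 0.0075 m).
It fails at once if a bystander is disturbed: moved more than 4 cm (distance of any of fish_tin, spice_jar, sauce_jar, onion, jar_lid, oil_bottle, measuring_cup from where it was at the start of the episode above 0.04 m).
Of canister_round, canister_small, canister_square, canister_oblong only 3 to 4 are there at a start; the rules pass over those that are not, and their reading is None.
At some moment in a run one of canister_round, canister_small, canister_square, canister_oblong, scoop may be knocked a few centimetres aside while the robot is not near it.
It also fails if it takes over 210 s, if anything falls off the work surface, if the arm or the gripper's body presses on something with over 40 N, if the wrist force passes 120 N, or if a joint passes its speed limit or range.

ROBOT

A 6-joint arm with a two-finger parallel gripper is mounted at the origin on the work surface. World frame = base frame: x ahead of the robot, y to its left, z up, the work surface at z = 0. Lengths are in m, angles in rad, forces in N, time in s.
With the tool pointing down it reaches from about 0.375 to 0.9 m from the base axis. Payload 3.1 kg.
Tool frame: the origin (TCP) lies at the very end of the fingers, on their centre line; the grasp point (between the pads) lies robot.grasp_offset behind it (robot.grasp_offset is the distance from the TCP to the grasp point, in m); z points along the fingers, y is the direction in which the jaws open and shut (so a half turn about z gives the same grasp; the last joint's range is limited). The gripper opens to 87 mm and grips with 3 to 60 N. Pads are 19 mm wide; open, the fingers measure 117 mm over their backs; the gripper's body (75 mm by 190 mm) begins 51 mm behind the grasp point.
Start: joints at [-1.506, 0.527, 1.433, -0, 1.181, -0.178], TCP at [0.151, -0.606, 0.223] pointing down, gripper open.
Joint ranges: [-3.08, 3.08], [-0.75, 2.2], [0.22, 2.44], [-1.43, 4.57], [0, 2.65], [-2.85, 2.85]. Speed limits (rad/s): [2.79, 2.79, 3.14, 3.14, 3.14, 3.14].

INTERFACE

Orientations are given as a unit quaternion [x, y, z, w].
In Python, from rig import robot gives the robot as it stands.
- The arm moves only by the tool drive_tool, never from a script. Its argument "targets" is one flat list of numbers, 6 for each row, row after row: the shift along the tool's x, y, z in cm, then the turn, a rotation vector about the tool's x, y, z in degrees. A call has 1 to 12 rows; each row is the pose to reach, as a shift and turn from the pose commanded when the call began, along the tool's axes at that moment; what a row does not reach only later rows make up. A row lasts 1/12 s, in which the tool goes at most 41.7 mm and 7.16 degrees, less where a joint would pass 70% of its speed; a pose out of reach is approached as far as the arm can. A call with a gripper value outside its range is refused whole. "grip" is the gripper command: -1 is fully open, 1 is shut, values between are in proportion, set as the call begins (left out, the last holds). The fingers move at their own pace and stop on an object; "squeeze" is the grip in N (left out, the last holds). Time passes only in rows, so rows that repeat a pose let the fingers close. It gives the time, the measured TCP pose, the force and the opening at its end, in the units of the state.
- robot.get_obs(): the state, without advancing time (a new reading comes with each control period).
- robot.camera(name): name is "side" or "top" or "wrist"; returns (picture, depth): 420x560x3 uint8, red, green, blue; 420x560 float32, m along the optical axis (not along the pixel's ray), 0 where there is no reading.
- robot.calibration(name): a dict with "mtx" (3x3 intrinsics, pixels), "R" (3x3) and "t" (3): a world point X has camera coordinates R X + t; the wrist camera has in their place "hand_eye" (4x4, takes a point from camera to tool coordinates, whose origin is the TCP and whose axes are the flange's). Camera axes: x right, y down, z forward; pixel columns grow to the right and rows downward; lengths in m; the calibration is good to about 2 mm. A picture is of the moment at which its call begins: read the wrist's pose just before it. calibration takes no time and is no camera call.
- robot.hand_in(): hands the job in, once; it reports no verdict.
The state is a dict: "time": time; "q": joint angles; "joint_velocities": joint speeds; "joint_torque": joint torques, N m; "position": TCP position; "tool_rot": TCP orientation; "ft_force": force on the tool from outside, world axes, zero at the start; "moment": the same for the moment, N m; "grip_width": finger opening in m.
Only numpy, scipy, OpenCV 4.12 (cv2) and the standard library are available. Lean on these libraries where they do the work, as an engineer would, in place of code of your own. Each camera call takes 0.05 s, during which the arm holds its last target.

## Working session

There is one attempt and no reset: what is moved stays moved. The work goes in short steps, Python scripts to look and compute and a tool call to move; the robot and the scene stay as the last step left them, time stands still between calls to the robot, and variables do not carry over. Pictures are saved under pics/ and viewed, and the job is handed in when it is done.

Besides the shell and the picture viewer there is one more tool, called after ">>>" by a JSON object that holds its "method" and its "body", one argument or row to a line. drive_tool: Moves the arm, as the interface text tells. Its arguments: {"type":"object","properties":{"targets":{"type":"array","items":{"type":"number"}},"grip":{"type":"number"},"squeeze":{"type":"number"}},"required":["targets"]}

```bash
ls; mkdir -p pics; python3 - <<'E'
from rig import robot
import cv2,numpy as np
print(robot.get_obs(), robot.grasp_offset)
for n in ["top","side","wrist"]:
    p,d=robot.camera(n); cv2.imwrite(f"pics/{n}0.png",cv2.cvtColor(p,cv2.COLOR_RGB2BGR)); np.save(f"pics/{n}0.npy",d)
    print(n,robot.calibration(n))
E
```

```text
pics
{'time': 0.0, 'q': array([-1.50549391e+00,  5.28494956e-01,  1.43392391e+00, -1.95844373e-05,
        1.18142981e+00, -1.78491825e-01]), 'joint_velocities': array([-0.00035552,  0.00014706,  0.00235907, -0.00027055, -0.00156986,
       -0.00046667]), 'joint_torque': array([ 1.16211584e-03, -4.40039527e+01, -1.76590222e+01,  6.32795342e-02,
        5.82122756e-02, -1.72785717e-04]), 'position': array([ 0.15084431, -0.6057423 ,  0.22154711]), 'tool_rot': array([ 9.92578656e-01,  1.21599089e-01,  5.47648032e-05, -1.12671715e-03]), 'ft_force': array([-0.40820004, -0.93625362,  0.33936623]), 'moment': array([-0.03737286, -0.07078224, -0.00684936]), 'grip_width': 0.08717182187459317} 0.0187
top {'mtx': array([[503.2867917 ,   0.        , 281.8899962 ],
       [  0.        , 503.2867917 , 209.07891379],
       [  0.        ,   0.        ,   1.        ]]), 'R': array([[ 0.02806975, -0.99955046,  0.01053377],
       [-0.99550904, -0.02890625, -0.09014531],
       [ 0.09040928, -0.0079561 , -0.99587292]]), 't': array([-0.0459255 ,  0.47925767,  1.44760748])}
side {'mtx': array([[409.26433
[... 161 characters left out ...]
5, -0.24351016,  0.00323607],
       [-0.17073233,  0.67042553, -0.72206654],
       [ 0.17366099, -0.70087975, -0.69181605]]), 't': array([0.44541764, 0.18680695, 1.29260139])}
wrist {'mtx': array([[324.66455687,   0.        , 277.68941294],
       [  0.        , 324.66455687, 204.70592352],
       [  0.        ,   0.        ,   1.        ]]), 'hand_eye': array([[ 8.85693484e-04, -9.62124989e-01, -2.72607267e-01,
         7.49586318e-02],
       [ 9.99999493e-01,  7.21821331e-04,  7.01414521e-04,
        -1.43594610e-03],
       [-4.78074698e-04, -2.72607750e-01,  9.62125141e-01,
        -1.62078957e-01],
       [ 0.00000000e+00,  0.00000000e+00,  0.00000000e+00,
         1.00000000e+00]])}
```

View pics/top0.png

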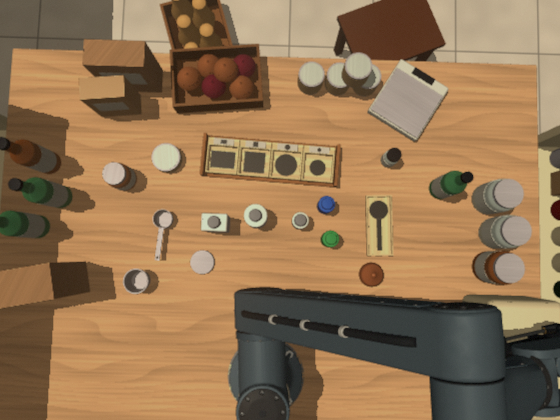

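View pics/side0.png

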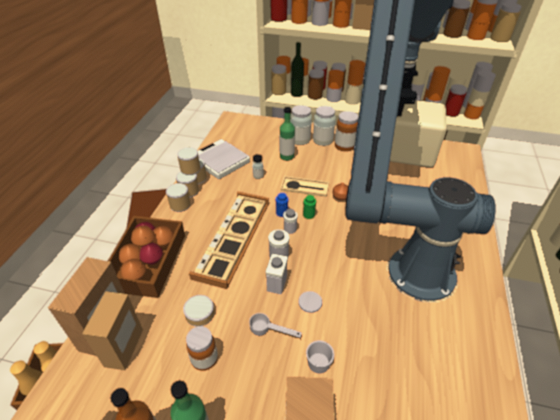

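```bash
cat > h.py <<'E'
import numpy as np,cv2
from scipy.spatial.transform import Rotation as Rn
from rig import robot
def snap(n,tag):
    o=robot.get_obs(); p,d=robot.camera(n); cv2.imwrite(f"pics/{tag}.png",cv2.cvtColor(p,cv2.COLOR_RGB2BGR)); np.save(f"pics/{tag}.npy",d)
    return p,d,o
def ext(n,o=None):
    c=robot.calibration(n)
    if n!="wrist": return c["mtx"],c["R"],c["t"]
    T=np.eye(4);T[:3,:3]=Rn.from_quat(o["tool_rot"]).as_matrix();T[:3,3]=o["position"]
    M=np.linalg.inv(T@c["hand_eye"]); return c["mtx"],M[:3,:3],M[:3,3]
def plane(n,uv,z,o=None):
    K,R,t=ext(n,o); C=-R.T@t; r=R.T@np.linalg.inv(K)@np.array([uv[0],uv[1],1.]); return C+r*(z-C[2])/r[2]
def pts(n,d,o=None):
    K,R,t=ext(n,o); v,u=np.mgrid[:d.shape[0],:d.shape[1]]
    X=np.stack([(u-K[0,2])/K[0,0]*d,(v-K[1,2])/K[1,1]*d,d],-1)
    return (X-t)@R
def crop(tag,u0,v0,u1,v1,s,out):
    im=cv2.imread(f"pics/{tag}.png")[v0:v1,u0:u1]; cv2.imwrite(f"pics/{out}.png",cv2.resize(im,None,fx=s,fy=s,interpolation=cv2.INTER_CUBIC))
E
python3 - <<'E'
from h import *
crop("top0",120,120,420,300,2.6,"c1")
crop("side0",180,170,340,390,2.7,"c2")
d=np.load("pics/top0.npy");P=pts("top",d)
for n,(u,v) in dict(sq=(214,222),rd=(256,216),sm=(301,221),blue=(326,205),green=(331,239),lid=(202,262),scoop=(164,218),cup=(138,281),tin=(167,158)).items():
    print(n,P[v,u].round(3), P[v-8:v+9,u-8:u+9,2].max().round(3))
E
```

```text
sq [0.431 0.152 0.117] 0.121
rd [0.451 0.039 0.108] 0.113
sm [ 0.443 -0.086  0.086] 1.485
blue [ 0.489 -0.154  0.089] 1.485
green [ 0.395 -0.171  0.081] 1.485
lid [0.32  0.196 0.008] 0.02
scoop [0.445 0.313 0.005] 0.038
cup [0.26  0.38  0.003] 1.485
tin [0.619 0.306 0.036] 1.485
```

View pics/c1.png

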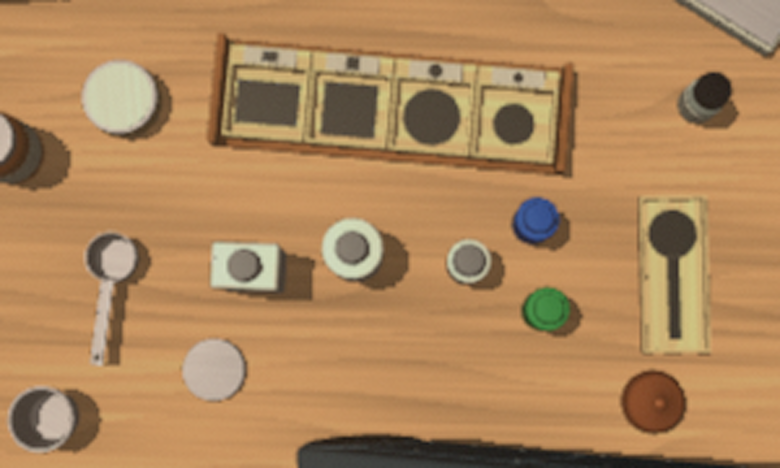

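View pics/c2.png

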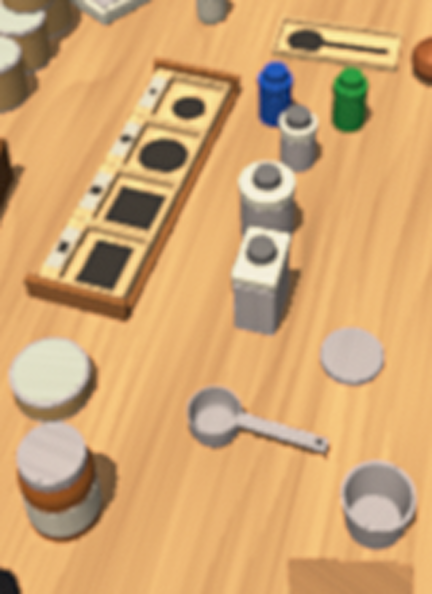

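```bash
python3 - <<'E'
from h import *
p=cv2.cvtColor(cv2.imread("pics/top0.png"),cv2.COLOR_BGR2RGB).astype(int)
def blobs(m,box,z,a=8):
    u0,v0,u1,v1=box; s=np.zeros(m.shape,np.uint8); s[v0:v1,u0:u1]=m[v0:v1,u0:u1]
    n,l,st,c=cv2.connectedComponentsWithStats(s)
    for i in range(1,n):
        if st[i,4]>=a:
            ys,xs=np.where(l==i); r=cv2.minAreaRect(np.stack([xs,ys],1).astype(np.float32))
            print(c[i].round(1),st[i,4],plane("top",c[i],z)[:2].round(4),"rect",np.round(r[0],1),np.round(r[1],1),round(r[2],1))
white=(p.min(2)>185)
grey=(p.max(2)-p.min(2)<25)&(p.max(2)<150)&(p.max(2)>60)
dark=(p.max(2)<80)
for n,b,h in [("obl",(196,207,236,242),.100),("rd",(240,200,275,232),.092),("sm",(288,208,314,234),.072)]:
    print(n,"lid"); 
    w=(p[...,1]>p[...,0]-8)&(p.min(2)>150)
    blobs(w,b,h,30); print("btn"); blobs(grey,b,h+.014)
print("prints"); blobs(dark,(205,140,342,186),.011,40); print("scoop print");blobs(dark,(364,195,394,258),.005,40)
# rest box outline & tray: yellowish
# rim etc scoop
print(plane("top",(163.5,217.5),.034))
E
```

```text
obl lid
[213.7 221.7] 257 [0.4328 0.1552] rect [213.5 222. ] [16. 25.] 90.0
btn
[214.  221.9] 125 [0.4315 0.1526] rect [214. 222.] [12. 12.] 90.0
[227.8 224.4] 32 [0.4258 0.1147] rect [227.8 224.1] [ 2.3 14.1] 5.7
rd lid
[254.5 215.2] 241 [0.4548 0.0439] rect [255. 215.] [21.2 21.2] 45.0
btn
[255.3 215. ] 129 [0.4542 0.0411] rect [255. 215.] [12. 12.] 90.0
sm lid
[295.8 219.7] 32 [ 0.4471 -0.0719] rect [297. 220.] [14. 10.] 90.0
btn
[300.2 219.9] 125 [ 0.4458 -0.0836] rect [300.2 220.1] [12.1 11.6] 26.6
prints
[289.4 161.7] 96 [ 0.6232 -0.0506] rect [289.2 161.9] [19.4 11.1] 51.3
[317.3 167.2] 156 [ 0.609  -0.1339] rect [317.5 167.5] [13. 13.] 90.0
scoop print
[378.4 216.6] 324 [ 0.4679 -0.3181] rect [378. 225.] [48. 16.] 90.0
[0.44498613 0.30850933 0.034     ]
```

```bash
cat > go.py <<'E'
import sys
from h import *
# usage: go.py x y z yawdeg(tool x axis dir in world)
def go(x,y,z,yaw,o=None,pr=True):
    o=o or robot.get_obs(); R=Rn.from_quat(o["tool_rot"])
    a=np.radians(yaw); X=np.array([np.cos(a),np.sin(a),0]);Z=np.array([0,0,-1.]);T=Rn.from_matrix(np.stack([X,np.cross(Z,X),Z],1))
    s=R.inv().apply(np.array([x,y,z])-o["position"])*100; r=(R.inv()*T).as_rotvec(degrees=True)
    print("shift",s.round(2),"rot",r.round(2), "now",o["position"].round(4),"F",o["ft_force"].round(1),"w",round(o["grip_width"],4),"t",round(o["time"],1))
if __name__=="__main__":
    v=[float(a) for a in sys.argv[1:]]
    for i in range(0,len(v),4): go(*v[i:i+4])
E
python3 go.py .2 -.6 .40 14 .48 -.3 .40 90 .45 -.05 .36 90
```

```text
shift [  4.92   0.58 -17.82] rot [-0.1  -0.02 -0.03] now [ 0.1509 -0.6059  0.2218] F [-0.  -0.5  0.9] w 0.0875 t 0.1
shift [ 39.33 -21.77 -17.78] rot [-7.000e-02 -8.000e-02 -7.603e+01] now [ 0.1509 -0.6059  0.2218] F [-0.  -0.5  0.9] w 0.0875 t 0.1
shift [ 42.46 -46.75 -13.73] rot [-7.000e-02 -8.000e-02 -7.603e+01] now [ 0.1509 -0.6059  0.2218] F [-0.  -0.5  0.9] w 0.0875 t 0.1
```

>>> {"method": "drive_tool", "body": {
  "targets": [0,0,-6,0,0,0,0,0,-12,0,0,0,0,0,-18,0,0,0,0,0,-18,0,0,0,20,-10,-18,0,0,-38,20,-10,-18,0,0,-38,20,-10,-18,0,0,-38,39.3,-21.8,-18,0,0,-76,39.3,-21.8,-18,0,0,-76,39.3,-21.8,-18,0,0,-76,39.3,-21.8,-18,0,0,-76,39.3,-21.8,-18,0,0,-76],
  "grip": 1
}}

```text
time: 1.15
position: [0.3967, -0.379, 0.4002]
tool_rot: [0.811, 0.585, 0.0, -0.0]
ft_force: [0.9, -0.7, -0.5]
grip_width: 0.0151
```

```bash
python3 go.py .48 -.3 .40 90 .45 -.08 .38 90
```

```text
shift [10.13  5.41  0.03] rot [ -0.02  -0.02 -18.4 ] now [ 0.3967 -0.379   0.4002] F [ 0.9 -0.7 -0.5] w 0.0151 t 1.1
shift [30.06 -4.38  2.04] rot [ -0.02  -0.02 -18.4 ] now [ 0.3967 -0.379   0.4002] F [ 0.9 -0.7 -0.5] w 0.0151 t 1.1
```

>>> {"method": "drive_tool", "body": {
  "targets": [10,5.4,0,0,0,-18.4,10,5.4,0,0,0,-18.4,10,5.4,0,0,0,-18.4,10,5.4,0,0,0,-18.4,30,-4.4,2,0,0,-18.4,30,-4.4,2,0,0,-18.4,30,-4.4,2,0,0,-18.4,30,-4.4,2,0,0,-18.4,30,-4.4,2,0,0,-18.4,30,-4.4,2,0,0,-18.4,30,-4.4,2,0,0,-18.4,30,-4.4,2,0,0,-18.4]
}}

```text
time: 2.15
position: [0.4502, -0.0825, 0.3805]
tool_rot: [0.709, 0.705, -0.0, 0.0]
ft_force: [0.5, -0.7, 0.6]
grip_width: 0.0004
```

```bash
python3 - <<'E'
from h import *
p,d,o=snap("wrist","w1"); print(o["position"],o["tool_rot"],d[200,280]); np.savez("pics/w1o.npz",**o)
snap("top","top1")
E
python3 go.py .45 -.08 .38 90
```

```text
[ 0.45016788 -0.08254578  0.38053513] [ 7.08729669e-01  7.05479963e-01 -3.23384588e-04  4.16508976e-04] 0.56265235
shift [ 0.4  -0.09  0.06] rot [ 0.03  0.06 -0.41] now [ 0.4508 -0.084   0.3806] F [ 0.6 -0.9  0.3] w 0.0003 t 2.2
```

View pics/w1.png

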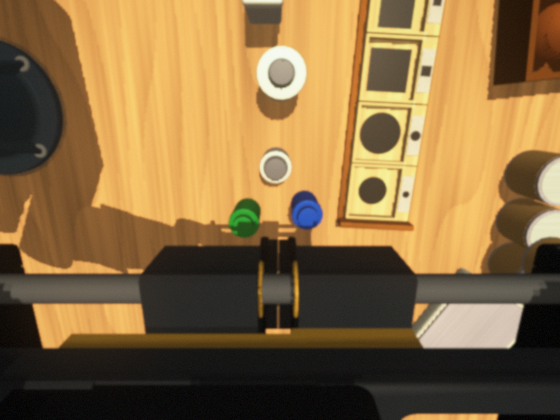

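View pics/top1.png

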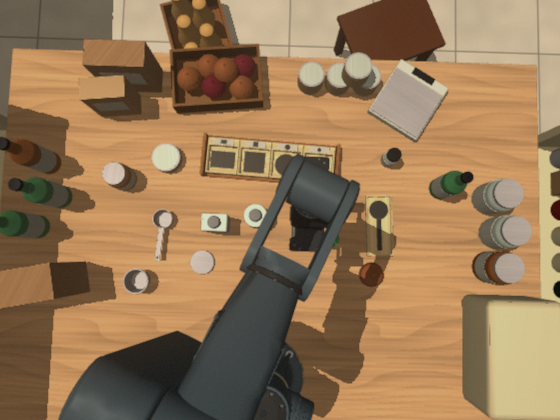

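```bash
cat >> h.py <<'E'
def blobs(n,p,m,box,z,o=None,a=8):
    u0,v0,u1,v1=box; s=np.zeros(m.shape,np.uint8); s[v0:v1,u0:u1]=m[v0:v1,u0:u1]
    k,l,st,c=cv2.connectedComponentsWithStats(s)
    for i in range(1,k):
        if st[i,4]>=a:
            ys,xs=np.where(l==i); r=cv2.minAreaRect(np.stack([xs,ys],1).astype(np.float32))
            b=[plane(n,q,z,o)[:2] for q in cv2.boxPoints(r)]
            L=[np.linalg.norm(b[1]-b[0]),np.linalg.norm(b[2]-b[1])]; e=b[1]-b[0] if L[0]>L[1] else b[2]-b[1]
            print(c[i].round(1),st[i,4],"cent",plane(n,c[i],z,o)[:2].round(4),"rectc",plane(n,r[0],z,o)[:2].round(4),np.round(L,4),"longdir",round(np.degrees(np.arctan2(e[1],e[0]))%180,1))
E
python3 - <<'E'
from h import *
o=dict(np.load("pics/w1o.npz")); p=cv2.cvtColor(cv2.imread("pics/w1.png"),cv2.COLOR_BGR2RGB).astype(int)
grey=(p.max(2)-p.min(2)<30)&(p.max(2)<165)&(p.max(2)>60)
lid=(p.max(2)-p.min(2)<45)&(p[...,0]-p[...,2]<40)&(p.max(2)>60)
dark=p.max(2)<85
for n,b,h in [("rd",(255,45,310,102),.092),("sm",(255,145,294,186),.072)]:
    print(n); blobs("wrist",p,lid,b,h,o,60); blobs("wrist",p,grey,b,h+.014,o,60)
blobs("wrist",p,dark,(350,0,420,212),.011,o,250)
E
```

```text
rd
[281.1  72. ] 1962 cent [0.4552 0.0437] rectc [0.4551 0.0436] [0.0608 0.0602] longdir 179.8
[279.5  82.8] 89 cent [0.453  0.0294] rectc [0.4534 0.0311] [0.013  0.0295] longdir 170.2
sm
[275.3 164.2] 619 cent [ 0.4469 -0.0791] rectc [ 0.4459 -0.0801] [0.0417 0.0397] longdir 36.3
[372.1 190.5] 402 cent [ 0.609  -0.1336] rectc [ 0.6087 -0.1327] [0.0366 0.0381] longdir 94.9
```

```bash
python3 - <<'E'
from h import *
p=cv2.cvtColor(cv2.imread("pics/top0.png"),cv2.COLOR_BGR2RGB).astype(int)
dark=p.max(2)<110
blobs("top",p,dark,(205,140,342,186),.011,None,60)
print();blobs("top",p,dark,(364,195,394,258),.005,None,60)
o=dict(np.load("pics/w1o.npz")); p=cv2.cvtColor(cv2.imread("pics/w1.png"),cv2.COLOR_BGR2RGB).astype(int)
print();blobs("wrist",p,p.max(2)<110,(355,0,408,212),.011,o,250)
E
python3 go.py .446 -.0825 .12 90 .446 -.0825 .088 90
```

```text
[222.3 159.1] 361 cent [0.625  0.1484] rectc [0.625  0.1495] [0.0465 0.0712] longdir 87.3
[254.1 161.9] 390 cent [0.6195 0.0541] rectc [0.6194 0.0541] [0.0586 0.0589] longdir 86.9
[285.7 164.5] 340 cent [ 0.6144 -0.0398] rectc [ 0.6144 -0.0408] [0.0594 0.057 ] longdir 91.7
[317.2 167.2] 181 cent [ 0.6091 -0.1335] rectc [ 0.6097 -0.1329] [0.0416 0.042 ] longdir 1.2

[378.4 217. ] 369 cent [ 0.4666 -0.3182] rectc [ 0.443  -0.3187] [0.0505 0.1419] longdir 0.5

[394.5  12.9] 693 cent [0.6214 0.1321] rectc [0.6199 0.1321] [0.039  0.0339] longdir 179.8
[388.3  70. ] 1463 cent [0.6193 0.0548] rectc [0.6188 0.0553] [0.0573 0.057 ] longdir 90.1
[379.8 132.9] 1162 cent [ 0.614  -0.0388] rectc [ 0.6136 -0.039 ] [0.0584 0.0599] longdir 95.6
[372.  190.1] 499 cent [ 0.6088 -0.1329] rectc [ 0.6087 -0.1327] [0.0399 0.0416] longdir 94.9
shift [ 0.17 -0.5  26.06] rot [ 0.03  0.06 -0.41] now [ 0.4508 -0.084   0.3806] F [ 0.6 -0.9  0.3] w 0.0003 t 2.2
shift [ 0.18 -0.5  29.26] rot [ 0.03  0.06 -0.41] now [ 0.4508 -0.084   0.3806] F [ 0.6 -0.9  0.3] w 0.0003 t 2.2
```

>>> {"method": "drive_tool", "body": {
  "targets": [0.15,-0.5,26,0,0,-0.4,0.15,-0.5,26,0,0,-0.4,0.15,-0.5,26,0,0,-0.4,0.15,-0.5,26,0,0,-0.4,0.15,-0.5,26,0,0,-0.4,0.15,-0.5,26,0,0,-0.4,0.15,-0.5,26,0,0,-0.4,0.15,-0.5,26,0,0,-0.4,0.15,-0.5,28.5,0,0,-0.4,0.15,-0.5,28.5,0,0,-0.4]
}}

```text
time: 3.08
position: [0.4453, -0.0823, 0.0937]
tool_rot: [0.707, 0.707, -0.001, -0.001]
ft_force: [-0.3, -0.0, 0.3]
grip_width: 0.0006
```

```bash
python3 - <<'E'
from h import *
snap("side","s2"); crop("s2",180,150,380,330,4,"s2c")
E
python3 go.py .446 -.0825 .074 90
```

```text
shift [-0.04  0.05  2.1 ] rot [-0.1  -0.03 -0.03] now [ 0.4455 -0.0822  0.095 ] F [0.  0.2 0.9] w 0.0003 t 3.1
```

View pics/s2c.png

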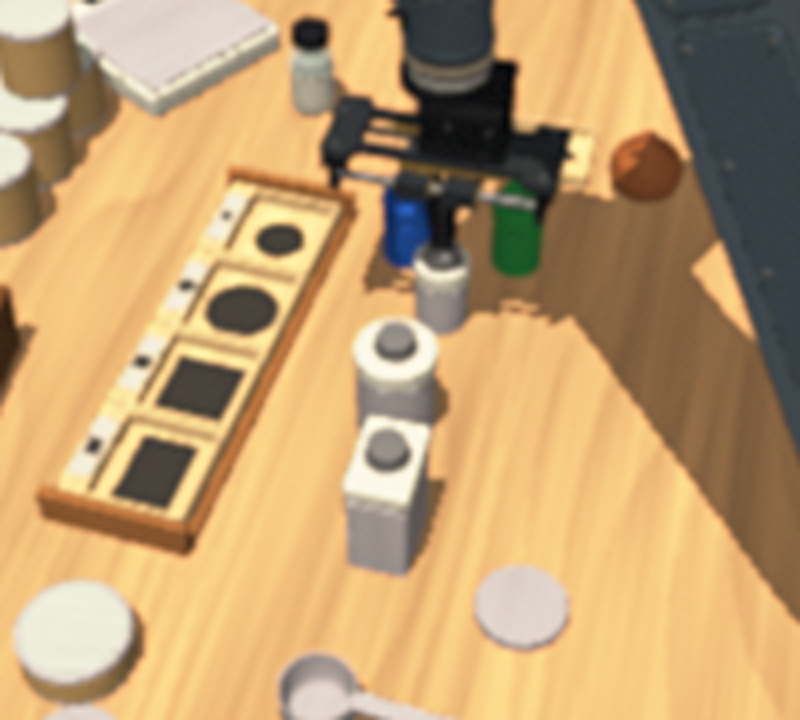

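The closed fingers stand just above the small canister's button at about (440,255) in the crop, and they are centred on it. I'll press now.

>>> {"method": "drive_tool", "body": {
  "targets": [0,0,0.5,0,0,0,0,0,0.9,0,0,0,0,0,1.2,0,0,0,0,0,1.5,0,0,0,0,0,1.8,0,0,0,0,0,2.0,0,0,0,0,0,2.0,0,0,0,0,0,2.0,0,0,0]
}}

```text
time: 3.8
position: [0.4454, -0.081, 0.0754]
tool_rot: [0.707, 0.708, 0.0, -0.0]
ft_force: [0.5, 0.1, -0.7]
grip_width: 0.0001
```

>>> {"method": "drive_tool", "body": {
  "targets": [0,0,0.1,0,0,0,0,0,0.2,0,0,0,0,0,0.3,0,0,0,0,0,0.3,0,0,0]
}}

```text
time: 4.13
position: [0.4455, -0.081, 0.0751]
tool_rot: [0.707, 0.708, 0.0, 0.001]
ft_force: [-3.9, 1.5, 29.0]
grip_width: 0.0007
```

```bash
python3 go.py .446 -.081 .15 90 .455 .0435 .15 90 .455 .0435 .11 90 .455 .0435 .092 90
```

```text
shift [-0.    0.06 -7.49] rot [0.08 0.04 0.09] now [ 0.4455 -0.081   0.0751] F [-3.9  1.5 29. ] w 0.0007 t 4.1
shift [12.44  0.98 -7.5 ] rot [0.08 0.04 0.09] now [ 0.4455 -0.081   0.0751] F [-3.9  1.5 29. ] w 0.0007 t 4.1
shift [12.45  0.98 -3.5 ] rot [0.08 0.04 0.09] now [ 0.4455 -0.081   0.0751] F [-3.9  1.5 29. ] w 0.0007 t 4.1
shift [12.45  0.97 -1.7 ] rot [0.08 0.04 0.09] now [ 0.4455 -0.081   0.0751] F [-3.9  1.5 29. ] w 0.0007 t 4.1
```

>>> {"method": "drive_tool", "body": {
  "targets": [0,0,-4,0,0,0,0,0,-7.8,0,0,0,4,0.3,-7.8,0,0,0,8,0.6,-7.8,0,0,0,12.4,1,-7.8,0,0,0,12.4,1,-7.8,0,0,0,12.4,1,-5,0,0,0,12.4,1,-4,0,0,0,12.4,1,-4,0,0,0]
}}

```text
time: 4.88
position: [0.4534, 0.0435, 0.1106]
tool_rot: [0.706, 0.708, -0.002, -0.002]
ft_force: [1.0, 0.4, -0.3]
grip_width: 0.0006
```

```bash
python3 - <<'E'
from h import *
snap("side","s3"); crop("s3",180,150,380,330,4,"s3c")
E
python3 go.py .455 .0435 .092 90
```

```text
shift [0.04 0.09 1.95] rot [-0.19 -0.03  0.1 ] now [0.4542 0.0431 0.1115] F [ 0.2 -0.   0.4] w 0.0008 t 4.9
```

View pics/s3c.png

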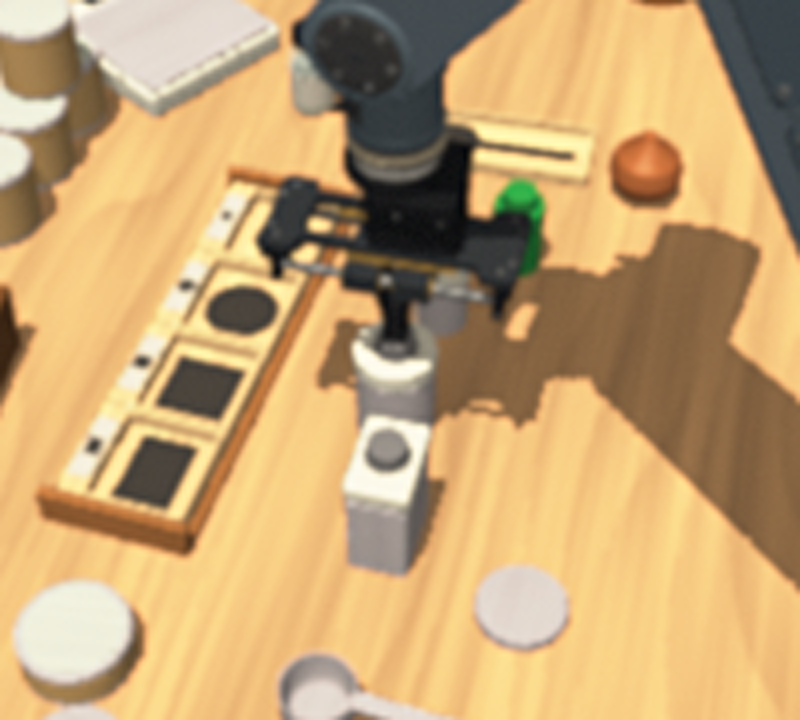

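The fingers are centred on the round button, at about (395,345). I'll press it.

>>> {"method": "drive_tool", "body": {
  "targets": [0,0,0.4,0,0,0,0,0,0.8,0,0,0,0,0,1.2,0,0,0,0,0,1.5,0,0,0,0,0,1.7,0,0,0,0,0,1.9,0,0,0,0,0,2.0,0,0,0,0,0,2.0,0,0,0]
}}

```text
time: 5.6
position: [0.4556, 0.0426, 0.0951]
tool_rot: [0.707, 0.708, 0.0, 0.001]
ft_force: [-5.1, -0.6, 26.9]
grip_width: 0.0007
```

```bash
python3 go.py .432 .1535 .16 90 .432 .1535 .122 90
```

```text
shift [11.09 -2.33 -6.5 ] rot [0.1  0.04 0.08] now [0.4556 0.0426 0.0951] F [-5.1 -0.6 26.9] w 0.0007 t 5.6
shift [11.09 -2.34 -2.7 ] rot [0.1  0.04 0.08] now [0.4556 0.0426 0.0951] F [-5.1 -0.6 26.9] w 0.0007 t 5.6
```

Round button is on its stop (0.0951 m, 27 N). Next is the oblong one.

>>> {"method": "drive_tool", "body": {
  "targets": [0,0,-3.5,0,0,0,0,0,-6.8,0,0,0,4,-0.8,-6.8,0,0,0,8,-1.6,-6.8,0,0,0,11.1,-2.3,-6.8,0,0,0,11.1,-2.3,-6.8,0,0,0,11.1,-2.3,-4,0,0,0,11.1,-2.3,-3,0,0,0,11.1,-2.3,-3,0,0,0]
}}

```text
time: 6.35
position: [0.4305, 0.1535, 0.1206]
tool_rot: [0.707, 0.708, -0.002, -0.001]
ft_force: [-0.2, 0.5, -0.5]
grip_width: 0.0005
```

```bash
python3 - <<'E'
from h import *
snap("side","s4"); crop("s4",180,150,380,330,4,"s4c")
snap("top","t4"); crop("t4",120,120,420,300,2.6,"t4c")
E
python3 go.py .432 .1535 .100 90
```

```text
shift [ 0.   -0.01  2.22] rot [-0.06  0.01  0.04] now [0.4321 0.1535 0.1222] F [0.  0.2 0.5] w 0.0004 t 6.5
```

View pics/s4c.png

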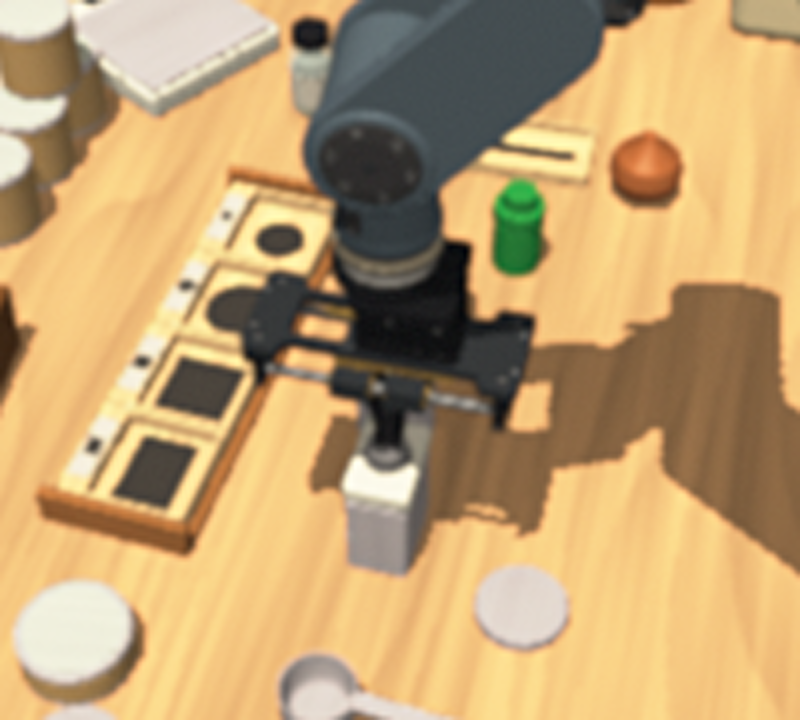

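View pics/t4c.png

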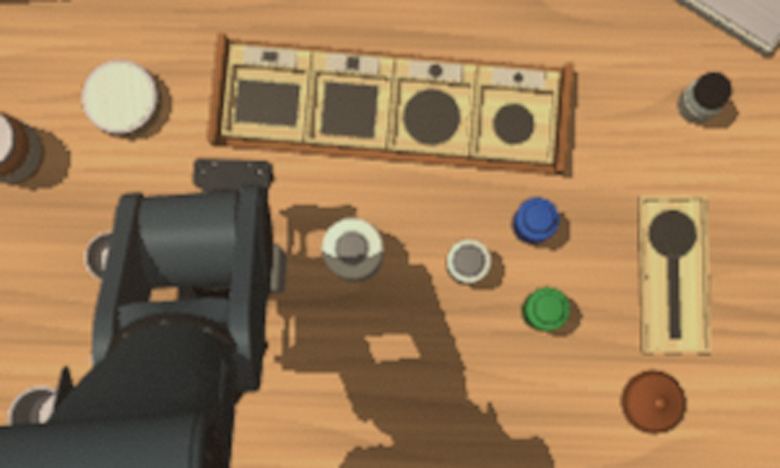

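The fingers are on the oblong button, at about (388,455), and the round and small canisters haven't moved. I'll press it.

>>> {"method": "drive_tool", "body": {
  "targets": [0,0,0.4,0,0,0,0,0,0.8,0,0,0,0,0,1.2,0,0,0,0,0,1.5,0,0,0,0,0,1.8,0,0,0,0,0,2.1,0,0,0,0,0,2.2,0,0,0,0,0,2.2,0,0,0]
}}

```text
time: 7.12
position: [0.4325, 0.1538, 0.1031]
tool_rot: [0.707, 0.708, 0.001, 0.001]
ft_force: [-4.8, -1.1, 29.0]
grip_width: 0.0007
```

```bash
python3 go.py .432 .1535 .16 90
```

```text
shift [-0.03 -0.04 -5.69] rot [0.11 0.01 0.09] now [0.4325 0.1538 0.1031] F [-4.8 -1.1 29. ] w 0.0007 t 7.1
```

>>> {"method": "drive_tool", "body": {
  "targets": [0,0,-4,0,0,0,0,0,-8,0,0,0,-4,0,-12,0,0,0,-8,0,-16,0,0,0,-12,0,-20,0,0,0,-12,0,-20,0,0,0,-12,0,-20,0,0,0],
  "grip": -1
}}

```text
time: 7.7
position: [0.4358, 0.0297, 0.3053]
tool_rot: [0.708, 0.706, 0.002, 0.005]
ft_force: [0.9, 1.3, -0.9]
grip_width: 0.0389
```

```bash
python3 - <<'E'
from h import *
p,d,o=snap("wrist","w5"); np.savez("pics/w5o.npz",**o); print(o["position"])
E
```

```text
[0.43580973 0.02971234 0.30533491]
```

View pics/w5.png

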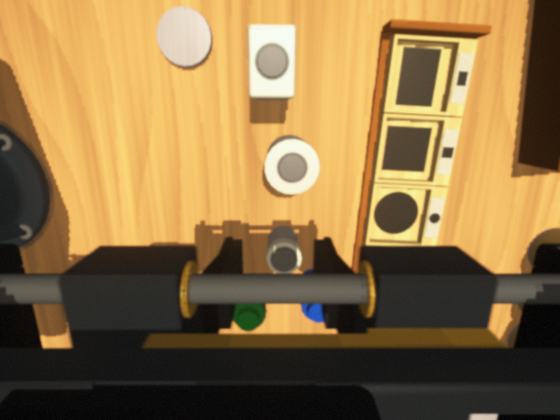

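```bash
python3 - <<'E'
from h import *
o=dict(np.load("pics/w5o.npz")); p=cv2.cvtColor(cv2.imread("pics/w5.png"),cv2.COLOR_BGR2RGB).astype(int)
lid=(p[...,0]-p[...,2]<45)&(p.max(2)>170)
print("obl");blobs("wrist",p,lid,(240,15,305,110),.1,o,100)
grey=(p.max(2)-p.min(2)<30)&(p.max(2)<165)&(p.max(2)>60)
blobs("wrist",p,grey,(252,35,294,85),.103,o,100)
print("rd");blobs("wrist",p,lid,(255,130,325,200),.092,o,100)
print("prints");blobs("wrist",p,p.max(2)<110,(376,30,446,235),.011,o,300)
E
python3 go.py .432 .1535 .16 90 .432 .1535 .065 90
```

```text
obl
[271.9  59. ] 2961 cent [0.4324 0.1586] rectc [0.432  0.1576] [0.0456 0.0674] longdir 90.7
rd
[291.7 165. ] 1644 cent [0.4546 0.0462] rectc [0.455  0.0462] [0.0591 0.0632] longdir 91.9
prints
[411.4  32.5] 321 cent [0.6098 0.2023] rectc [0.6129 0.1994] [0.0804 0.0117] longdir 0.0
[417.7  76.3] 1902 cent [0.6241 0.1502] rectc [0.6245 0.15  ] [0.071  0.0456] longdir 86.8
[406.  148.4] 1707 cent [0.6187 0.056 ] rectc [0.619  0.0559] [0.0581 0.0607] longdir 175.9
[395.7 212.5] 1290 cent [ 0.6136 -0.038 ] rectc [ 0.6141 -0.038 ] [0.0584 0.061 ] longdir 96.7
shift [12.23 -0.4  14.3 ] rot [ 0.44  0.1  -0.17] now [0.4345 0.0314 0.3033] F [1.1 1.2 0.5] w 0.0432 t 7.8
shift [12.25 -0.47 23.8 ] rot [ 0.44  0.1  -0.17] now [0.4345 0.0314 0.3033] F [1.1 1.2 0.5] w 0.0432 t 7.8
```

>>> {"method": "drive_tool", "body": {
  "targets": [4,-0.1,4,0,0,0,8,-0.3,8,0,0,0,12.4,-0.4,12,0,0,0,12.4,-0.4,13,0,0,0,12.4,-0.4,13,0,0,0,12.4,-0.4,16,0,0,0,12.4,-0.4,20,0,0,0,12.4,-0.4,23,0,0,0,12.4,-0.4,24.2,0,0,0,12.4,-0.4,24.2,0,0,0,12.4,-0.4,24.2,0,0,0],
  "grip": -1
}}

```text
time: 8.67
position: [0.426, 0.1584, 0.0569]
tool_rot: [0.706, 0.708, -0.002, -0.002]
ft_force: [-0.6, 0.5, 0.4]
grip_width: 0.0868
```

```bash
python3 - <<'E'
from h import *
snap("side","s6"); crop("s6",180,150,380,330,4,"s6c")
E
python3 go.py .432 .155 .060 90
```

```text
shift [-0.34  0.48 -0.2 ] rot [-0.11  0.    0.1 ] now [0.4272 0.1584 0.058 ] F [-0.2  0.5  0. ] w 0.087 t 8.7
```

View pics/s6c.png

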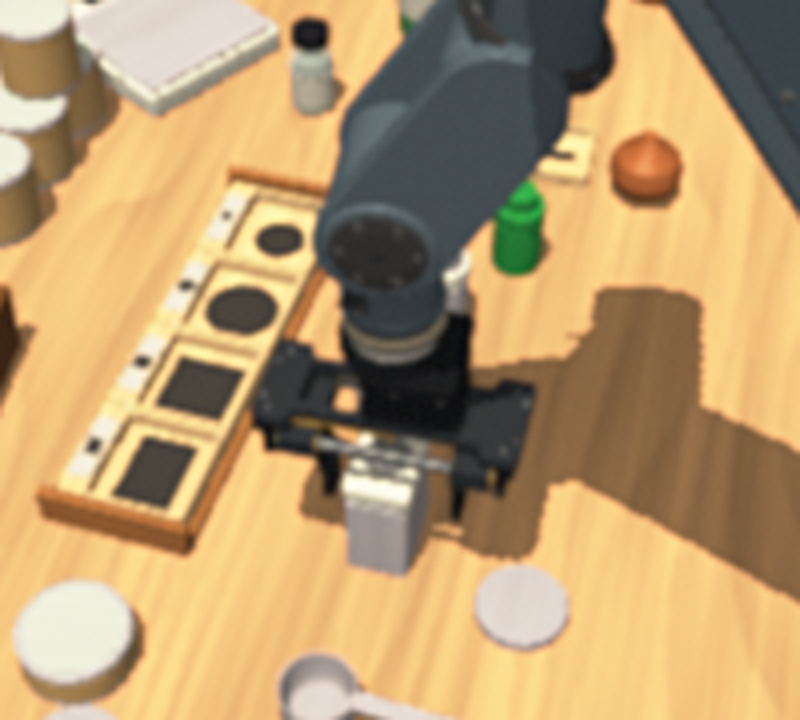

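The fingers straddle the oblong canister across its 50 mm side. I'll centre on it and close.

>>> {"method": "drive_tool", "body": {
  "targets": [-0.3,0.5,-0.1,0,0,0,-0.3,0.5,-0.1,0,0,0,-0.3,0.5,-0.1,0,0,0,-0.3,0.5,-0.1,0,0,0,-0.3,0.5,-0.1,0,0,0,-0.3,0.5,-0.1,0,0,0,-0.3,0.5,-0.1,0,0,0,-0.3,0.5,-0.1,0,0,0],
  "grip": 1,
  "squeeze": 35
}}

```text
time: 9.38
position: [0.4329, 0.1548, 0.0596]
tool_rot: [0.707, 0.708, -0.0, -0.0]
ft_force: [-1.2, -0.1, 4.1]
grip_width: 0.0495
```

```bash
python3 go.py .432 .155 .12 90 .6245 .1497 .12 86.8 .6245 .1497 .072 86.8
```

```text
shift [ 0.02 -0.09 -6.04] rot [-0.02  0.    0.07] now [0.4329 0.1548 0.0596] F [-1.2 -0.1  4.1] w 0.0495 t 9.4
shift [-0.54 19.16 -6.04] rot [-0.02  0.    3.27] now [0.4329 0.1548 0.0596] F [-1.2 -0.1  4.1] w 0.0495 t 9.4
shift [-0.54 19.16 -1.24] rot [-0.02  0.    3.27] now [0.4329 0.1548 0.0596] F [-1.2 -0.1  4.1] w 0.0495 t 9.4
```

>>> {"method": "drive_tool", "body": {
  "targets": [0,0,-3,0,0,0,0,0,-6,0,0,0,0,3,-6,0,0,0,-0.1,6.5,-6,0,0,1,-0.3,10,-6,0,0,2,-0.5,13.5,-6,0,0,3.2,-0.5,17,-6,0,0,3.2,-0.5,19.2,-6,0,0,3.2,-0.5,19.2,-6,0,0,3.2,-0.5,19.2,-6,0,0,3.2,-0.5,19.2,-4,0,0,3.2,-0.5,19.2,-4,0,0,3.2]
}}

```text
time: 10.38
position: [0.6207, 0.1499, 0.0958]
tool_rot: [0.726, 0.688, -0.004, -0.003]
ft_force: [-2.4, 0.6, -3.7]
grip_width: 0.0499
```

```bash
python3 - <<'E'
from h import *
snap("side","s7"); crop("s7",150,150,350,330,4,"s7c")
E
python3 go.py .6245 .1497 .0725 86.8
```

```text
shift [-0.01  0.38  2.43] rot [-0.51  0.06  0.08] now [0.6209 0.15   0.0968] F [-0.4 -0.1 -2.1] w 0.0499 t 10.4
```

View pics/s7c.png

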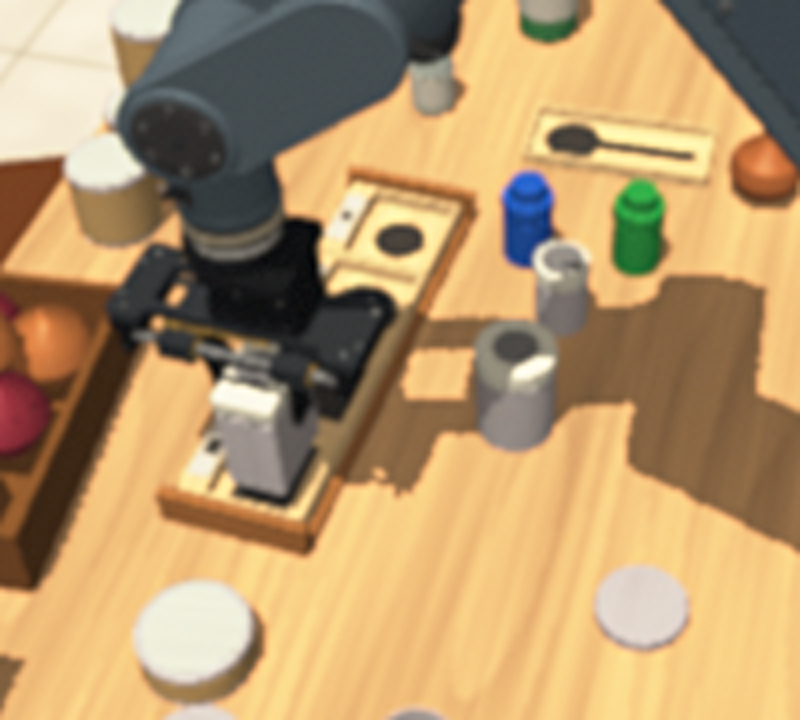

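>>> {"method": "drive_tool", "body": {
  "targets": [0,0.2,0.6,0,0,0,0,0.2,1.2,0,0,0,0,0.2,1.7,0,0,0,0,0.2,2.1,0,0,0,0,0.2,2.4,0,0,0,0,0.2,2.6,0,0,0,0,0.2,2.6,0,0,0,0,0.2,2.6,0,0,0]
}}

```text
time: 11.1
position: [0.6273, 0.1499, 0.0734]
tool_rot: [0.726, 0.687, 0.0, 0.0]
ft_force: [-0.8, -0.5, -2.7]
grip_width: 0.0496
```

>>> {"method": "drive_tool", "body": {
  "targets": [0,-0.2,0.15,0,0,0,0,-0.2,0.3,0,0,0,0,-0.2,0.3,0,0,0,0,-0.2,0.3,0,0,0]
}}

```text
time: 11.43
position: [0.6252, 0.1501, 0.0707]
tool_rot: [0.726, 0.688, 0.0, 0.0]
ft_force: [-0.8, 0.3, -2.0]
grip_width: 0.0503
```

>>> {"method": "drive_tool", "body": {
  "targets": [0,0,0.1,0,0,0,0,0,0.1,0,0,0,0,0,0.1,0,0,0,0,0,0,0,0,0,0,0,0,0,0,0,0,0,0,0,0,0,0,0,-3,0,0,0,0,0,-7,0,0,0,0,0,-11,0,0,0,0,0,-15,0,0,0,0,0,-15,0,0,0],
  "grip": -1
}}

```text
time: 12.35
position: [0.6308, 0.1507, 0.2301]
tool_rot: [0.726, 0.688, 0.007, 0.006]
ft_force: [0.8, 0.1, 1.3]
grip_width: 0.0867
```

```bash
python3 - <<'E'
from h import *
p,d,o=snap("wrist","w8"); np.savez("pics/w8o.npz",**o);snap("side","s8"); crop("s8",150,150,350,330,4,"s8c")
E
python3 go.py .455 -.06 .30 90  .455 .043 .16 90
```

```text
shift [-21.92 -15.93  -7.79] rot [ 0.31 -0.03 -3.13] now [0.6265 0.1502 0.2231] F [-0.5 -0.5 -0.3] w 0.0871 t 12.4
shift [-11.65 -16.57   6.21] rot [ 0.31 -0.03 -3.13] now [0.6265 0.1502 0.2231] F [-0.5 -0.5 -0.3] w 0.0871 t 12.4
```

View pics/s8c.png

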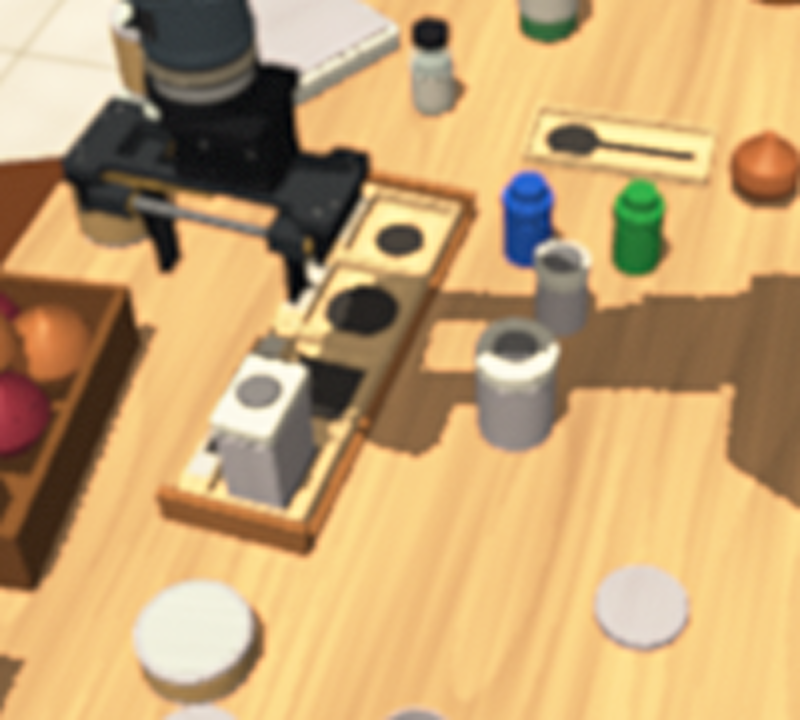

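The oblong canister stands in its slot at (260,430) with its button down. Before the next grasp I'll check that the round and small ones haven't moved.

```bash
cat > chk.py <<'E'
from h import *
import sys
tag=sys.argv[1]
q,d,o=snap("top",tag); p=q.astype(int)
grey=(p.max(2)-p.min(2)<30)&(p.max(2)<170)&(p.max(2)>50)
lid=(p[...,1]>p[...,0]-12)&(p.min(2)>120)
for n,b,h in [("rd",(235,195,285,240),.092),("sm",(280,200,316,240),.072)]:
    print(n,"lid");blobs("top",p,lid|grey,b,h,None,100);print("btn"); blobs("top",p,grey,b,h+.003,None,40)
crop(tag,120,120,420,300,2.6,tag+"c")
E
python3 chk.py t9
```

```text
rd lid
[255.2 215.8] 420 cent [0.4531 0.0418] rectc [0.4526 0.0424] [0.0611 0.0612] longdir 1.8
btn
[257.7 215. ] 300 cent [0.4554 0.0349] rectc [0.4525 0.0353] [0.0471 0.0611] longdir 1.8
sm lid
[299.9 220.4] 210 cent [ 0.4454 -0.0835] rectc [ 0.445  -0.0837] [0.046  0.0418] longdir 136.6
btn
[298.8 220.1] 163 cent [ 0.4459 -0.0802] rectc [ 0.4454 -0.08  ] [0.0419 0.0358] longdir 136.6
```

View pics/t9c.png

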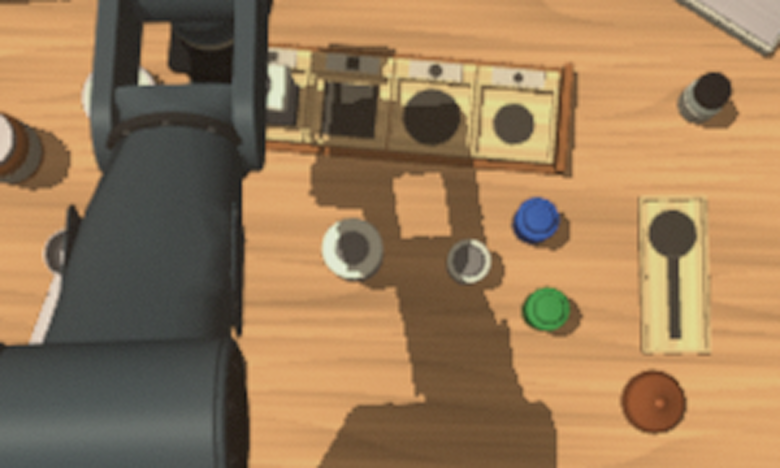

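```bash
python3 go.py .454 .0425 .16 90 .454 .0425 .052 90
```

```text
shift [-11.67 -16.48   6.07] rot [ 0.03  0.   -3.13] now [0.6249 0.1501 0.2208] F [-0.7 -0.1  0.2] w 0.0869 t 12.5
shift [-11.68 -16.49  16.87] rot [ 0.03  0.   -3.13] now [0.6249 0.1501 0.2208] F [-0.7 -0.1  0.2] w 0.0869 t 12.5
```

>>> {"method": "drive_tool", "body": {
  "targets": [-2,-3,1,0,0,-1,-4,-6,2,0,0,-2,-6,-9,3,0,0,-3,-8,-12,4,0,0,-3,-10,-15,5,0,0,-3.1,-11.7,-16.5,6,0,0,-3.1,-11.7,-16.5,6,0,0,-3.1,-11.7,-16.5,6,0,0,-3.1,-11.7,-16.5,6,0,0,-3.1]
}}

```text
time: 13.25
position: [0.4548, 0.0423, 0.1599]
tool_rot: [0.708, 0.707, 0.0, -0.0]
ft_force: [1.7, -1.2, -0.5]
grip_width: 0.087
```

```bash
python3 go.py .454 .0425 .052 90
```

```text
shift [ 0.02 -0.08 10.79] rot [-0.01 -0.02 -0.07] now [0.4548 0.0423 0.1599] F [ 1.7 -1.2 -0.5] w 0.087 t 13.2
```

>>> {"method": "drive_tool", "body": {
  "targets": [0,0,2.5,0,0,0,0,0,5,0,0,0,0,0,7.5,0,0,0,0,0,9.5,0,0,0,0,0,10.7,0,0,0,0,0,10.7,0,0,0,0,0,10.7,0,0,0]
}}

```text
time: 13.83
position: [0.455, 0.0428, 0.0528]
tool_rot: [0.707, 0.707, -0.0, -0.0]
ft_force: [-0.3, 0.1, -0.5]
grip_width: 0.0868
```

>>> {"method": "drive_tool", "body": {
  "targets": [0,0,0,0,0,0,0,0,0,0,0,0,0,0,0,0,0,0,0,0,0,0,0,0,0,0,0,0,0,0,0,0,0,0,0,0],
  "grip": 1,
  "squeeze": 35
}}

```text
time: 14.33
position: [0.4549, 0.0422, 0.0542]
tool_rot: [0.707, 0.707, 0.001, 0.001]
ft_force: [0.3, 1.2, 5.3]
grip_width: 0.0655
```

```bash
python3 go.py .454 .0425 .12 90 .614 -.039 .12 86.8 .614 -.039 .063 86.8
```

```text
shift [ 0.03 -0.07 -6.58] rot [ 0.12  0.01 -0.04] now [0.4549 0.0422 0.0542] F [0.3 1.2 5.3] w 0.0655 t 14.3
shift [-8.11 15.93 -6.55] rot [0.12 0.01 3.16] now [0.4549 0.0422 0.0542] F [0.3 1.2 5.3] w 0.0655 t 14.3
shift [-8.11 15.92 -0.85] rot [0.12 0.01 3.16] now [0.4549 0.0422 0.0542] F [0.3 1.2 5.3] w 0.0655 t 14.3
```

>>> {"method": "drive_tool", "body": {
  "targets": [0,0,-3,0,0,0,0,0,-6,0,0,0,-1.5,3,-6,0,0,0,-3,6,-6,0,0,1,-5,9.5,-6,0,0,2,-7,13,-6,0,0,3.2,-8.1,16,-6,0,0,3.2,-8.1,16,-6,0,0,3.2,-8.1,16,-6,0,0,3.2,-8.1,16,-6,0,0,3.2,-8.1,16,-4,0,0,3.2,-8.1,16,-4,0,0,3.2]
}}

```text
time: 15.33
position: [0.6096, -0.0374, 0.0904]
tool_rot: [0.727, 0.687, -0.002, -0.004]
ft_force: [-1.0, 0.4, -5.0]
grip_width: 0.0652
```

```bash
python3 - <<'E'
from h import *
snap("side","s10"); crop("s10",150,150,350,330,4,"s10c")
E
python3 go.py .614 -.039 .066 86.8
```

```text
shift [-0.14  0.43  2.53] rot [-0.47 -0.09  0.  ] now [ 0.61   -0.0374  0.0913] F [-0.4  0.2 -4.7] w 0.0655 t 15.4
```

View pics/s10c.png

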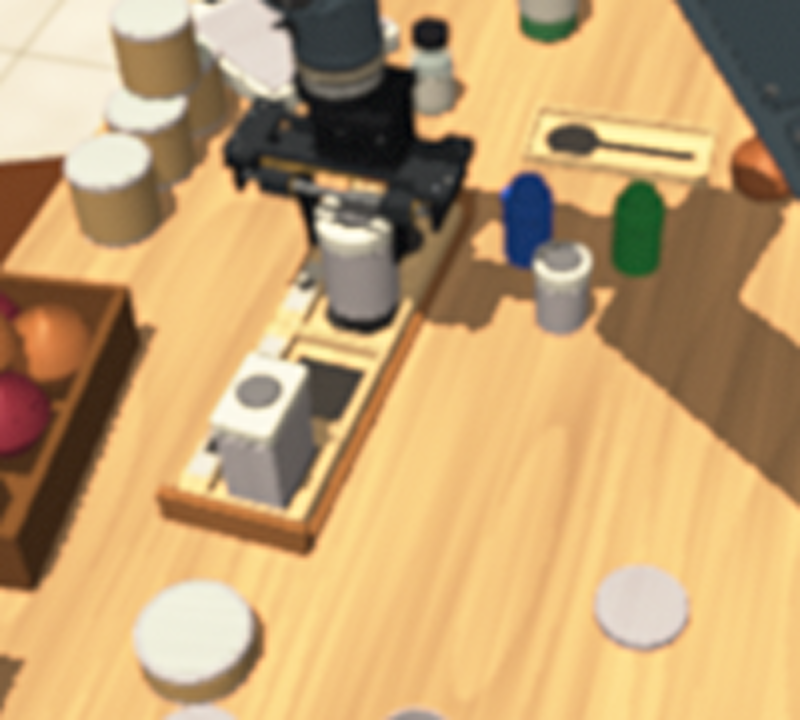

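>>> {"method": "drive_tool", "body": {
  "targets": [-0.1,0.1,0.6,0,0,0,-0.1,0.1,1.2,0,0,0,-0.1,0.1,1.7,0,0,0,-0.1,0.1,2.1,0,0,0,-0.1,0.1,2.4,0,0,0,-0.1,0.1,2.6,0,0,0,-0.1,0.1,2.6,0,0,0,-0.1,0.1,2.6,0,0,0]
}}

```text
time: 16.05
position: [0.615, -0.0399, 0.0674]
tool_rot: [0.727, 0.687, -0.0, -0.0]
ft_force: [-0.7, 0.4, -3.8]
grip_width: 0.0653
```

>>> {"method": "drive_tool", "body": {
  "targets": [0,0,0.2,0,0,0,0,0,0.3,0,0,0,0,0,0.3,0,0,0,0,0,0.3,0,0,0]
}}

```text
time: 16.38
position: [0.6154, -0.04, 0.0652]
tool_rot: [0.727, 0.687, 0.0, 0.001]
ft_force: [0.0, 0.2, 1.4]
grip_width: 0.0653
```

Contact made. I'll release and rise.

>>> {"method": "drive_tool", "body": {
  "targets": [0,0,0,0,0,0,0,0,0,0,0,0,0,0,0,0,0,0,0,0,0,0,0,0,0,0,0,0,0,0,0,0,-3,0,0,0,0,0,-7,0,0,0,0,0,-11,0,0,0,0,0,-15,0,0,0,0,0,-15,0,0,0,0,0,-15,0,0,0],
  "grip": -1
}}

```text
time: 17.3
position: [0.6169, -0.0403, 0.2177]
tool_rot: [0.727, 0.687, 0.002, 0.003]
ft_force: [0.3, -0.5, -0.9]
grip_width: 0.087
```

```bash
python3 - <<'E'
from h import *
snap("side","s11"); crop("s11",150,150,350,330,4,"s11c")
E
python3 chk.py t11
python3 go.py .446 -.0815 .16 90 .446 -.0815 .033 90
```

```text
rd lid
[258.9 216.6] 2193 cent [0.4512 0.0315] rectc [0.4501 0.0298] [0.1364 0.1225] longdir 91.7
btn
[258.9 216.6] 2193 cent [0.451  0.0314] rectc [0.4499 0.0297] [0.1361 0.1222] longdir 91.7
sm lid
[282.4 213.5] 176 cent [ 0.4634 -0.0336] rectc [ 0.4493 -0.0371] [0.0198 0.1044] longdir 1.6
[299.7 220.3] 208 cent [ 0.4457 -0.0828] rectc [ 0.4457 -0.083 ] [0.042  0.0438] longdir 46.4
btn
[282.4 213.5] 176 cent [ 0.4631 -0.0336] rectc [ 0.4491 -0.0371] [0.0197 0.1042] longdir 1.6
[288.  219.4] 48 cent [ 0.4471 -0.0498] rectc [ 0.4433 -0.0498] [0.0944 0.0079] longdir 169.9
[300.3 219.7] 127 cent [ 0.447  -0.0844] rectc [ 0.4465 -0.084 ] [0.0339 0.0332] longdir 150.6
shift [ -5.13 -16.53   5.4 ] rot [-0.1  -0.02 -3.24] now [ 0.6141 -0.0397  0.2137] F [-0.4 -0.2  0. ] w 0.0873 t 17.4
shift [ -5.13 -16.51  18.1 ] rot [-0.1  -0.02 -3.24] now [ 0.6141 -0.0397  0.2137] F [-0.4 -0.2  0. ] w 0.0873 t 17.4
```

View pics/s11c.png

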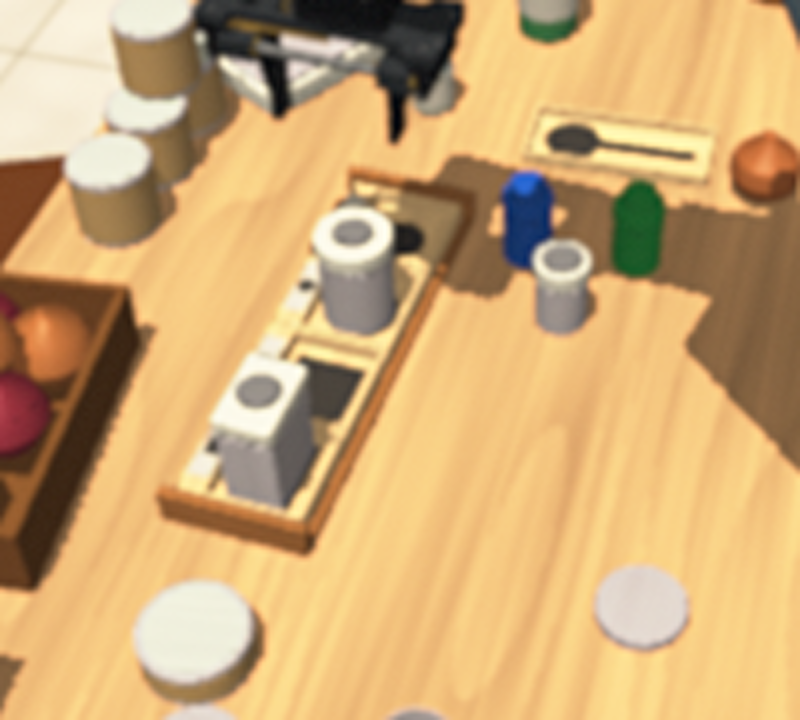

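View pics/t11c.png

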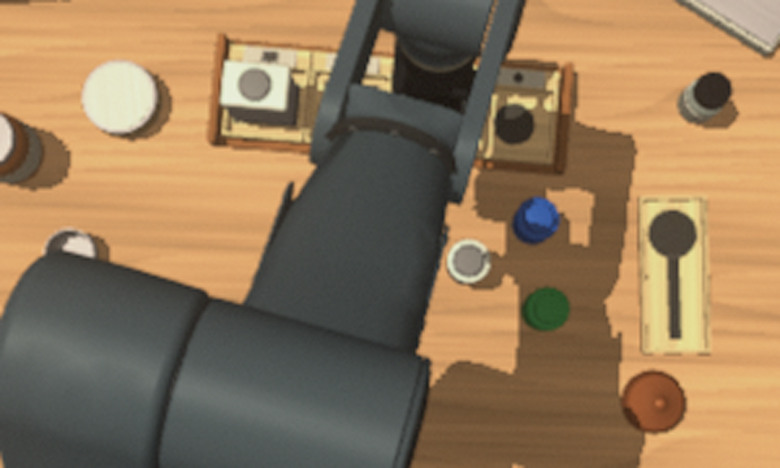

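Round and oblong stand in their slots. The small canister is the white-lidded one at (470,262) in the crop. The blue (537,220) and green (546,310) ones are the look-alikes. The scoop seems to have been knocked, so I'll measure it again later.

>>> {"method": "drive_tool", "body": {
  "targets": [-1,-3,1,0,0,-1,-2,-6,2,0,0,-2,-3,-9,3,0,0,-3,-4,-12,4,0,0,-3.2,-5,-15,5,0,0,-3.2,-5.2,-16.5,5.4,0,0,-3.2,-5.2,-16.5,5.4,0,0,-3.2,-5.2,-16.5,5.4,0,0,-3.2,-5.2,-16.5,5.4,0,0,-3.2]
}}

```text
time: 18.15
position: [0.4483, -0.0827, 0.16]
tool_rot: [0.707, 0.707, 0.0, 0.0]
ft_force: [0.0, -0.2, 0.3]
grip_width: 0.0871
```

```bash
python3 go.py .446 -.0825 .034 90
```

```text
shift [ 0.02 -0.23 12.6 ] rot [ 0.02 -0.   -0.05] now [ 0.4483 -0.0827  0.16  ] F [ 0.  -0.2  0.3] w 0.0871 t 18.1
```

>>> {"method": "drive_tool", "body": {
  "targets": [0,-0.2,3,0,0,0,0,-0.2,6,0,0,0,0,-0.2,9,0,0,0,0,-0.2,11.5,0,0,0,0,-0.2,12.6,0,0,0,0,-0.2,12.6,0,0,0,0,-0.2,12.6,0,0,0]
}}

```text
time: 18.73
position: [0.4464, -0.0825, 0.0337]
tool_rot: [0.707, 0.707, -0.0, -0.0]
ft_force: [-0.9, 0.2, -0.1]
grip_width: 0.0867
```

>>> {"method": "drive_tool", "body": {
  "targets": [0,0,0,0,0,0,0,0,0,0,0,0,0,0,0,0,0,0,0,0,0,0,0,0,0,0,0,0,0,0,0,0,0,0,0,0,0,0,0,0,0,0],
  "grip": 1,
  "squeeze": 35
}}

```text
time: 19.32
position: [0.4457, -0.0826, 0.0348]
tool_rot: [0.707, 0.707, 0.0, 0.001]
ft_force: [1.9, 0.1, 0.5]
grip_width: 0.0484
```

```bash
python3 go.py .6088 -.1332 .10 86.8 .6088 -.1332 .045 86.8
```

```text
shift [-5.05 16.32 -6.5 ] rot [0.07 0.03 3.16] now [ 0.4457 -0.0826  0.0348] F [1.9 0.1 0.5] w 0.0484 t 19.3
shift [-5.04 16.32 -1.  ] rot [0.07 0.03 3.16] now [ 0.4457 -0.0826  0.0348] F [1.9 0.1 0.5] w 0.0484 t 19.3
```

>>> {"method": "drive_tool", "body": {
  "targets": [0,0,-3,0,0,0,0,0,-6,0,0,0,0,0,-9,0,0,0,-1,3.5,-9,0,0,1,-2,7,-9,0,0,2,-3,10.5,-9,0,0,3.2,-4,14,-8,0,0,3.2,-5,16.2,-7,0,0,3.2,-5,16.2,-6,0,0,3.2,-5,16.2,-5,0,0,3.2,-5,16.2,-4,0,0,3.2,-5,16.2,-4,0,0,3.2]
}}

```text
time: 20.32
position: [0.6034, -0.131, 0.0713]
tool_rot: [0.727, 0.687, -0.002, -0.004]
ft_force: [-0.1, 0.0, -3.3]
grip_width: 0.0474
```

```bash
python3 - <<'E'
from h import *
snap("side","s12"); crop("s12",150,130,350,310,4,"s12c")
E
python3 go.py .6088 -.1332 .046 86.8
```

```text
shift [-0.17  0.48  2.65] rot [-0.33 -0.12 -0.03] now [ 0.6043 -0.1313  0.0725] F [ 0.2 -1.1 -3.3] w 0.0474 t 20.4
```

View pics/s12c.png

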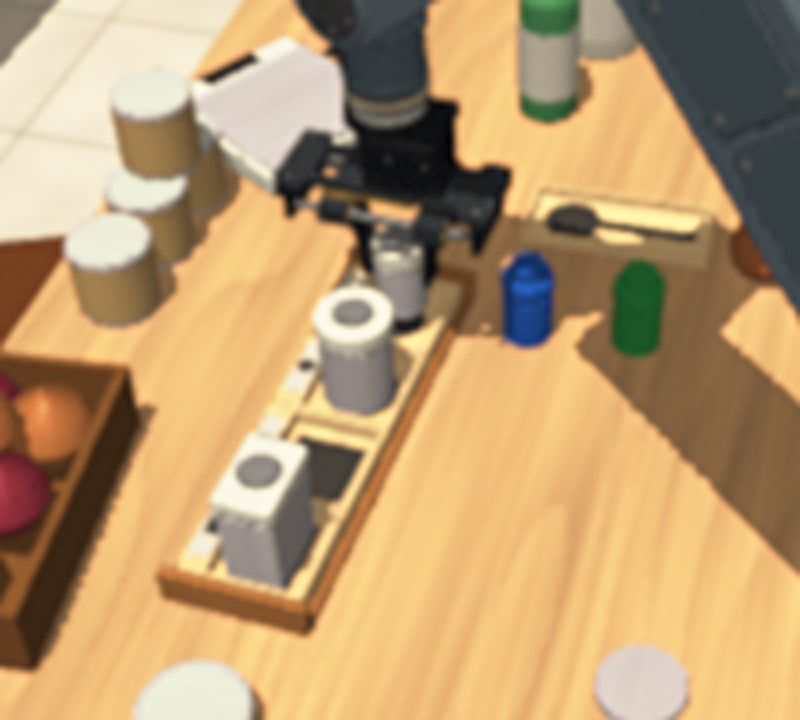

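>>> {"method": "drive_tool", "body": {
  "targets": [-0.1,0.2,0.6,0,0,0,-0.1,0.2,1.2,0,0,0,-0.1,0.2,1.7,0,0,0,-0.1,0.2,2.1,0,0,0,-0.1,0.2,2.4,0,0,0,-0.1,0.2,2.6,0,0,0,-0.1,0.2,2.6,0,0,0,-0.1,0.2,2.6,0,0,0]
}}

```text
time: 21.03
position: [0.6092, -0.1337, 0.0484]
tool_rot: [0.727, 0.687, 0.0, -0.0]
ft_force: [0.3, 1.3, -2.3]
grip_width: 0.0475
```

>>> {"method": "drive_tool", "body": {
  "targets": [0,0,0.2,0,0,0,0,0,0.3,0,0,0,0,0,0.3,0,0,0]
}}

```text
time: 21.28
position: [0.6095, -0.1337, 0.0458]
tool_rot: [0.727, 0.687, 0.0, 0.0]
ft_force: [-0.3, -0.2, 0.0]
grip_width: 0.0471
```

>>> {"method": "drive_tool", "body": {
  "targets": [0,0,0,0,0,0,0,0,0,0,0,0,0,0,0,0,0,0,0,0,0,0,0,0,0,0,0,0,0,0,0,0,-3,0,0,0,0,0,-7,0,0,0,0,0,-11,0,0,0,0,0,-15,0,0,0,0,0,-19,0,0,0,0,0,-19,0,0,0],
  "grip": -1
}}

```text
time: 22.2
position: [0.6142, -0.1355, 0.245]
tool_rot: [0.727, 0.687, 0.004, 0.008]
ft_force: [1.5, -0.6, -0.1]
grip_width: 0.087
```

```bash
python3 - <<'E'
from h import *
snap("side","s13"); crop("s13",150,130,350,370,2.5,"s13c")
snap("top","t13"); crop("t13",90,120,410,300,2.5,"t13c")
E
```

```text
(no output)
```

View pics/s13c.png

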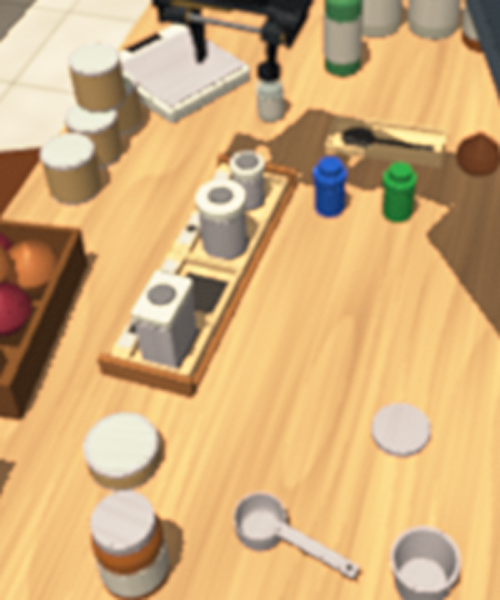

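View pics/t13c.png

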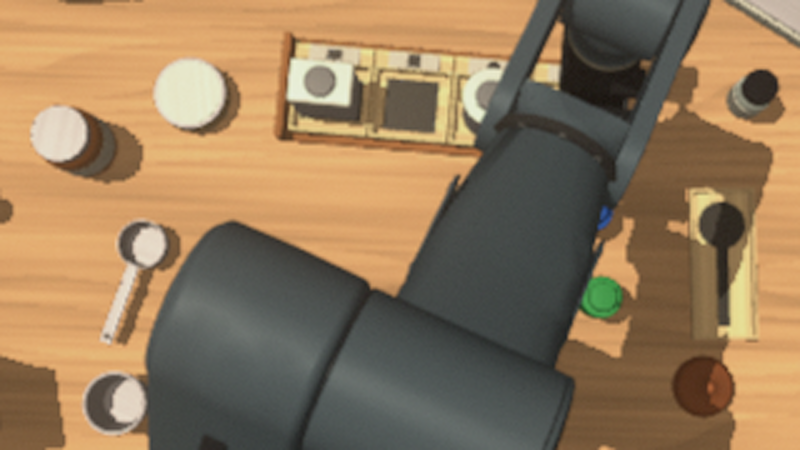

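All three canisters stand in their slots. The scoop has been knocked: bowl now at (142,245) and handle end at (108,338) in the crop. I'll measure it there.

```bash
python3 - <<'E'
from h import *
f=lambda u,v:(90+u/2.5,120+v/2.5)
b=plane("top",f(142.5,244.5),.034);h=plane("top",f(108,338),.033);print(b,h,np.linalg.norm(b-h),np.degrees(np.arctan2(*(b-h)[[1,0]])))
p=cv2.cvtColor(cv2.imread("pics/t13.png"),cv2.COLOR_BGR2RGB).astype(int)
d=np.load("pics/t13.npy");P=pts("top",d)
hd=((p[...,0]-p[...,2])<45)
blobs("top",p,hd,(125,205,160,262),.033,None,30)
# rest: print
p=cv2.cvtColor(cv2.imread("pics/top0.png"),cv2.COLOR_BGR2RGB).astype(int)
y=(p[...,0]>170)&(p[...,1]>150)&(p[...,2]<150)&(p[...,0]-p[...,1]<50)
y|=p.max(2)<110
blobs("top",p,y,(355,185,402,265),.012,None,300)
E
python3 go.py .43 .2 .35 90
```

```text
[0.44275101 0.35590016 0.034     ] [0.33437925 0.38996702 0.033     ] 0.11360453115325383 -17.450638492037513
[144.4 224.5] 443 cent [0.4234 0.3625] rectc [0.3995 0.3609] [0.1424 0.0585] longdir 173.4
[155.3 250.6] 203 cent [0.3493 0.3274] rectc [0.3609 0.3318] [0.0287 0.0831] longdir 2.9
[378.7 225.2] 1259 cent [ 0.4419 -0.3179] rectc [ 0.4441 -0.3202] [0.0772 0.1802] longdir 1.5
shift [ 32.32 -19.82 -11.36] rot [ 0.29  0.11 -3.23] now [ 0.6103 -0.1341  0.238 ] F [ 0.3 -0.7  0. ] w 0.0872 t 22.3
```

```bash
python3 go.py .48 .345 .32 163
```

```text
shift [ 47.08 -15.66  -8.37] rot [  0.18   0.28 -76.23] now [ 0.6103 -0.1341  0.238 ] F [ 0.3 -0.7  0. ] w 0.0872 t 22.3
```

>>> {"method": "drive_tool", "body": {
  "targets": [0,0,-4,0,0,0,0,0,-8,0,0,0,16,-5,-8.4,0,0,-28,16,-5,-8.4,0,0,-28,16,-5,-8.4,0,0,-28,16,-5,-8.4,0,0,-28,47,-15.6,-8.4,0,0,-76,47,-15.6,-8.4,0,0,-76,47,-15.6,-8.4,0,0,-76,47,-15.6,-8.4,0,0,-76,47,-15.6,-8.4,0,0,-76,47,-15.6,-8.4,0,0,-76]
}}

```text
time: 23.3
position: [0.4991, 0.2701, 0.317]
tool_rot: [0.19, 0.982, -0.001, -0.002]
ft_force: [0.7, -0.1, 0.9]
grip_width: 0.0872
```

```bash
python3 go.py .48 .345 .32 163; python3 -c "from rig import robot;print(robot.get_obs()['q'])"
```

```text
shift [ 4.57  6.24 -0.3 ] rot [-0.16 -0.22 -4.92] now [0.4991 0.2701 0.317 ] F [ 0.7 -0.1  0.9] w 0.0872 t 23.3
[ 2.99147183e-01  3.54598560e-01  1.45398745e+00 -1.22730712e-05
  1.33780976e+00 -8.89031191e-01]
```

>>> {"method": "drive_tool", "body": {
  "targets": [4.5,5,0,0,0,-5,4.5,5,0,0,0,-5,4.5,5,0,0,0,-5,4.5,5,0,0,0,-5]
}}

```text
time: 23.63
position: [0.4768, 0.3327, 0.3171]
tool_rot: [0.149, 0.989, -0.001, -0.002]
ft_force: [0.4, 0.2, -0.4]
grip_width: 0.0871
```

```bash
python3 - <<'E'
from h import *
p,d,o=snap("wrist","w14"); np.savez("pics/w14o.npz",**o); print(o["position"])
E
```

```text
[0.47675238 0.33268563 0.31708646]
```

View pics/w14.png

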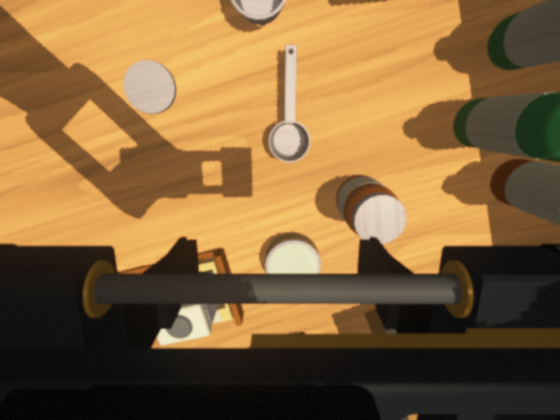

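```bash
python3 - <<'E'
from h import *
o=dict(np.load("pics/w14o.npz")); p=cv2.cvtColor(cv2.imread("pics/w14.png"),cv2.COLOR_BGR2RGB).astype(int)
hd=((p[...,0]-p[...,2])<45)&(p.max(2)>60)
blobs("wrist",p,hd,(262,40,315,118),.033,o,40)
blobs("wrist",p,hd,(262,118,315,166),.034,o,100)
b=plane("wrist",(288.7,140.5),.034,o);h=plane("wrist",(290.7,45),.033,o);print(b,h,np.linalg.norm(b-h),np.degrees(np.arctan2(*(b-h)[[1,0]])))
E
```

```text
[289.7  82. ] 658 cent [0.3724 0.3812] rectc [0.3718 0.3811] [0.0861 0.0113] longdir 163.3
[288.8 140.2] 1253 cent [0.4429 0.3591] rectc [0.4438 0.3584] [0.0513 0.0518] longdir 29.3
[0.44322811 0.35884434 0.034     ] [0.33099742 0.39475147 0.033     ] 0.11783908976089356 -17.741575042019523
```

```bash
python3 go.py .3933 .373 .10 162.8 .3933 .373 .014 162.8
```

```text
shift [ 9.21  1.53 21.76] rot [-0.19 -0.14  0.  ] now [0.4775 0.3316 0.3174] F [ 0.7 -0.4 -0.7] w 0.0868 t 23.7
shift [ 9.19  1.56 30.36] rot [-0.19 -0.14  0.  ] now [0.4775 0.3316 0.3174] F [ 0.7 -0.4 -0.7] w 0.0868 t 23.7
```

>>> {"method": "drive_tool", "body": {
  "targets": [3,0.5,3,0,0,0,6,1,6,0,0,0,9.2,1.5,9,0,0,0,9.2,1.5,13,0,0,0,9.2,1.5,17,0,0,0,9.2,1.5,21,0,0,0,9.2,1.5,24,0,0,0,9.2,1.5,24,0,0,0,9.2,1.5,24,0,0,0]
}}

```text
time: 24.43
position: [0.3946, 0.3716, 0.0778]
tool_rot: [0.151, 0.989, -0.002, -0.002]
ft_force: [-0.2, -0.3, 0.2]
grip_width: 0.0867
```

```bash
python3 - <<'E'
from h import *
p,d,o=snap("wrist","w15"); np.savez("pics/w15o.npz",**o)
snap("side","s15"); crop("s15",180,260,380,420,4,"s15c")
E
python3 go.py .3933 .373 .014 162.8
```

```text
shift [ 0.33 -0.16  6.68] rot [ 0.11  0.1  -0.15] now [0.3968 0.3735 0.0808] F [0.5 0.3 0.3] w 0.0869 t 24.5
```

View pics/w15.png

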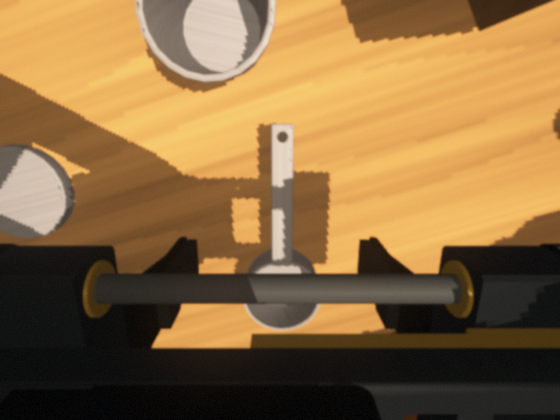

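View pics/s15c.png

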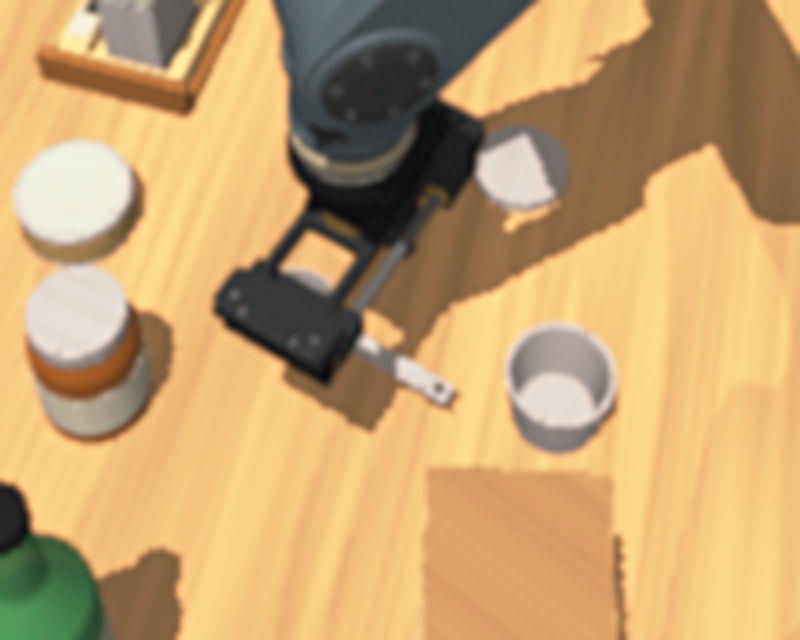

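The handle lies centred between the fingers, at columns 273–293 against a finger centre of about 279. I'll go down.

>>> {"method": "drive_tool", "body": {
  "targets": [0.2,0,2,0,0,0,0.2,0,4,0,0,0,0.2,0,5.5,0,0,0,0.2,0,6.3,0,0,0,0.2,0,6.5,0,0,0,0.2,0,6.5,0,0,0,0.2,0,6.5,0,0,0]
}}

```text
time: 25.12
position: [0.3942, 0.3748, 0.0159]
tool_rot: [0.15, 0.989, 0.001, 0.001]
ft_force: [-0.8, -0.1, -0.1]
grip_width: 0.0873
```

>>> {"method": "drive_tool", "body": {
  "targets": [0,0,0,0,0,0,0,0,0,0,0,0,0,0,0,0,0,0,0,0,0,0,0,0,0,0,0,0,0,0,0,0,0,0,0,0,0,0,0,0,0,0,0,0,0,0,0,0,0,0,0,0,0,0,0,0,0,0,0,0],
  "grip": 1,
  "squeeze": 50
}}

```text
time: 25.95
position: [0.3931, 0.3741, 0.0144]
tool_rot: [0.15, 0.989, -0.0, -0.0]
ft_force: [-1.2, -0.0, 0.2]
grip_width: 0.0282
```

```bash
python3 go.py .3933 .373 .12 162.8 .45 0 .15 172 .45 -.2 .30 172
```

```text
shift [ -0.05  -0.1  -10.56] rot [-0.01 -0.01 -0.06] now [0.3931 0.3741 0.0144] F [-1.2 -0.   0.2] w 0.0282 t 25.9
shift [-16.54 -34.04 -13.56] rot [-0.01 -0.01 -9.26] now [0.3931 0.3741 0.0144] F [-1.2 -0.   0.2] w 0.0282 t 25.9
shift [-22.47 -53.14 -28.56] rot [-0.01 -0.01 -9.26] now [0.3931 0.3741 0.0144] F [-1.2 -0.   0.2] w 0.0282 t 25.9
```

>>> {"method": "drive_tool", "body": {
  "targets": [0,0,0,0,0,0,0,0,0,0,0,0,0,0,0,0,0,0,0,0,0,0,0,0,0,0,0,0,0,0]
}}

```text
time: 26.37
position: [0.3931, 0.3742, 0.0144]
tool_rot: [0.15, 0.989, -0.0, -0.0]
ft_force: [0.1, -0.4, 0.3]
grip_width: 0.0125
```

>>> {"method": "drive_tool", "body": {
  "targets": [0,0,-2,0,0,0,0,0,-4,0,0,0,0,0,-6,0,0,0,0,0,-6,0,0,0,0,0,-6,0,0,0]
}}

```text
time: 26.78
position: [0.3936, 0.3746, 0.0752]
tool_rot: [0.15, 0.989, 0.001, 0.001]
ft_force: [0.0, 1.0, -1.6]
grip_width: 0.0123
```

```bash
python3 - <<'E'
from h import *
p,d,o=snap("wrist","w16"); np.savez("pics/w16o.npz",**o);print(o["ft_force"],o["grip_width"],o["position"])
snap("side","s16"); crop("s16",180,260,380,420,4,"s16c")
E
```

```text
[ 0.03067832  0.98007905 -1.6097307 ] 0.012331266436631754 [0.39364174 0.37456678 0.07518904]
```

View pics/w16.png

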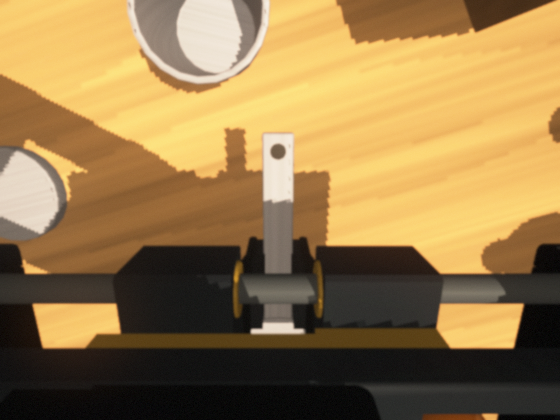

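View pics/s16c.png

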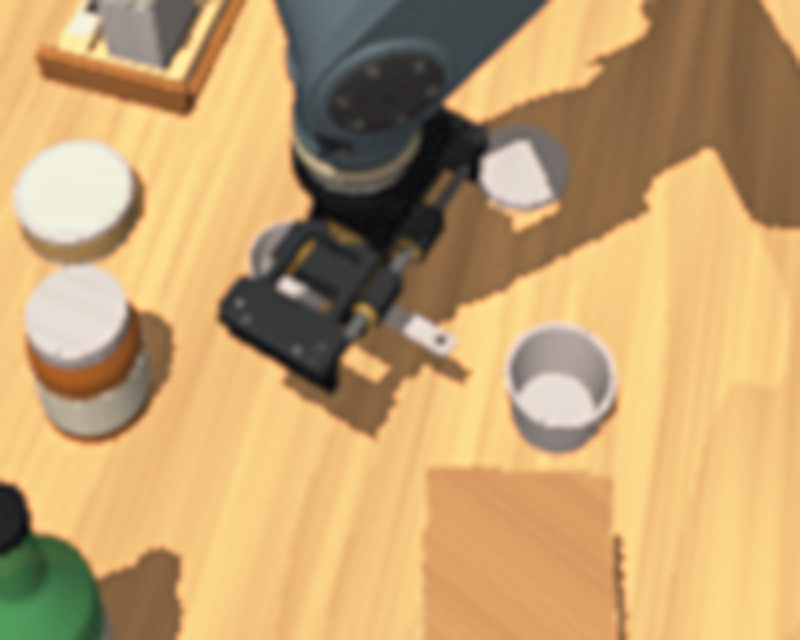

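```bash
python3 - <<'E'
from h import *
o=dict(np.load("pics/w16o.npz")); P=pts("wrist",np.load("pics/w16.npy"),o)
for v in (140,165,185,205,225,235): print(v,P[v,275].round(4),P[v,284].round(4))
E
python3 go.py .3933 .373 .17 162.8 .45 .1 .2 172
```

```text
140 [0.3328 0.3936 0.0935] [0.3339 0.3973 0.0941]
165 [0.3431 0.3904 0.094 ] [0.3442 0.3942 0.0949]
185 [0.3515 0.3878 0.0955] [0.3531 0.3915 0.0937]
205 [0.3608 0.3849 0.094 ] [0.362  0.3888 0.0941]
225 [0.3699 0.382  0.0944] [0.3714 0.386  0.0936]
235 [0.3749 0.3805 0.0937] [0.3758 0.3846 0.0945]
shift [-0.09 -0.06 -9.63] rot [-0.07 -0.06 -0.07] now [0.3925 0.3738 0.0737] F [ 1.   0.5 -1. ] w 0.0127 t 26.9
shift [-13.61 -24.45 -12.61] rot [-0.07 -0.07 -9.27] now [0.3925 0.3738 0.0737] F [ 1.   0.5 -1. ] w 0.0127 t 26.9
```

```bash
python3 - <<'E'
from h import *
p=cv2.cvtColor(cv2.imread("pics/t11.png"),cv2.COLOR_BGR2RGB).astype(int)
m=(p.max(2)<110)
n="top"
ys,xs=np.where(m[198:258,366:392]); xs+=366;ys+=198
q=np.array([plane(n,(x,y),.005)[:2] for x,y in zip(xs,ys)])
b=q[q[:,0]>.459]; h=q[q[:,0]<.455]
print("bowl",(b.min(0)+b.max(0))/2,"handle",h.mean(0),h.min(0),h.max(0),"n",len(q)); vec=(b.min(0)+b.max(0))/2-h.mean(0); print(np.degrees(np.arctan2(vec[1],vec[0])))
E
python3 go.py .3933 .373 .17 162.8 .45 .1 .2 172
```

```text
bowl [ 0.48751311 -0.31816638] handle [ 0.41475735 -0.32021478] [ 0.37236907 -0.32679677] [ 0.45498072 -0.31411604] n 347
1.6127062059936452
shift [-0.09 -0.06 -9.63] rot [-0.07 -0.06 -0.07] now [0.3925 0.3738 0.0737] F [ 1.   0.5 -1. ] w 0.0127 t 26.9
shift [-13.61 -24.45 -12.61] rot [-0.07 -0.07 -9.27] now [0.3925 0.3738 0.0737] F [ 1.   0.5 -1. ] w 0.0127 t 26.9
```

>>> {"method": "drive_tool", "body": {
  "targets": [0,0,-3,0,0,0,0,0,-7,0,0,0,-1,-2,-11,0,0,0,-3,-5.5,-12.6,0,0,-2,-5,-9,-12.6,0,0,-4,-7,-12.5,-12.6,0,0,-6,-9,-16,-12.6,0,0,-8,-11,-19.5,-12.6,0,0,-9.3,-12.5,-22.5,-12.6,0,0,-9.3,-13.6,-24.4,-12.6,0,0,-9.3]
}}

```text
time: 27.72
position: [0.45, 0.0978, 0.1992]
tool_rot: [0.071, 0.998, -0.0, -0.001]
ft_force: [-0.4, 0.6, -0.9]
grip_width: 0.0126
```

```bash
python3 go.py .445 -.12 .2 175 .4345 -.319 .2 181.6
```

```text
shift [ -2.57 -21.63  -0.07] rot [-0.06 -0.17 -3.09] now [0.45   0.0978 0.1992] F [-0.4  0.6 -0.9] w 0.0126 t 27.7
shift [ -4.34 -41.48  -0.05] rot [-0.05 -0.17 -9.69] now [0.45   0.0978 0.1992] F [-0.4  0.6 -0.9] w 0.0126 t 27.7
```

>>> {"method": "drive_tool", "body": {
  "targets": [-0.4,-3.5,0,0,0,-0.5,-0.8,-7,0,0,0,-1,-1.2,-11,0,0,0,-2,-1.7,-15,0,0,0,-2.5,-2.2,-19,0,0,0,-3,-2.7,-23,0,0,0,-4,-3,-27,0,0,0,-5,-3.4,-31,0,0,0,-6.5,-3.8,-35,0,0,0,-8,-4.1,-38.5,0,0,0,-9.7,-4.3,-41.4,0,0,0,-9.7,-4.3,-41.4,0,0,0,-9.7]
}}

```text
time: 28.72
position: [0.4357, -0.3217, 0.1991]
tool_rot: [-0.013, 1.0, -0.002, 0.0]
ft_force: [0.8, -0.5, -0.9]
grip_width: 0.0126
```

```bash
python3 go.py .4345 -.319 .07 181.6;python3 -c "from rig import robot;print(robot.get_obs()['q'])"
```

```text
shift [ 0.12  0.32 12.91] rot [-0.22  0.03 -0.13] now [ 0.4357 -0.3217  0.1991] F [ 0.8 -0.5 -0.9] w 0.0126 t 28.7
[-8.41172277e-01  4.45039242e-01  1.66963088e+00 -2.37117357e-03
  1.02370434e+00 -2.43632085e+00]
```

>>> {"method": "drive_tool", "body": {
  "targets": [0,0.1,3,0,0,0,0,0.1,6,0,0,0,0,0.1,9,0,0,0,0,0.1,12,0,0,0,0,0.1,13,0,0,0,0,0.1,13,0,0,0,0,0.1,13,0,0,0]
}}

```text
time: 29.3
position: [0.4356, -0.3137, 0.0699]
tool_rot: [-0.015, 1.0, 0.001, -0.001]
ft_force: [-0.4, 0.1, -1.1]
grip_width: 0.0125
```

```bash
python3 - <<'E'
from h import *
p,d,o=snap("wrist","w17"); np.savez("pics/w17o.npz",**o)
snap("side","s17"); crop("s17",220,140,380,260,5,"s17c")
snap("top","t17"); crop("t17",320,170,440,290,5,"t17c")
P=pts("wrist",d,o)
for v in (140,185,225): print(v,P[v,275].round(4),P[v,284].round(4))
E
python3 go.py .4345 -.319 .022 181.6
```

```text
140 [ 0.3723 -0.3154  0.0887] [ 0.3722 -0.3115  0.089 ]
185 [ 0.3921 -0.3148  0.0896] [ 0.392  -0.3108  0.0893]
225 [ 0.4112 -0.3143  0.0893] [ 0.411  -0.3101  0.0895]
shift [ 0.25 -0.38  5.  ] rot [-0.14  0.13  0.15] now [ 0.4368 -0.315   0.072 ] F [ 0.3 -0.4 -1. ] w 0.0123 t 29.4
```

View pics/w17.png

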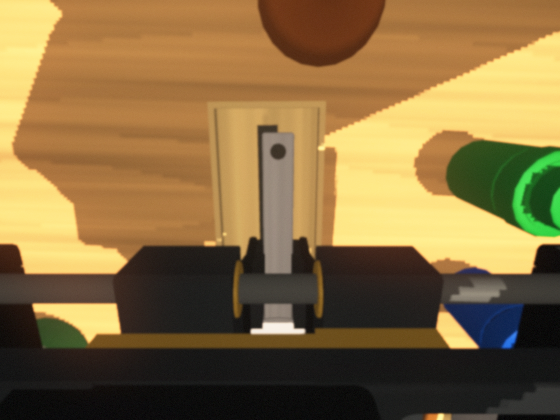

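View pics/s17c.png

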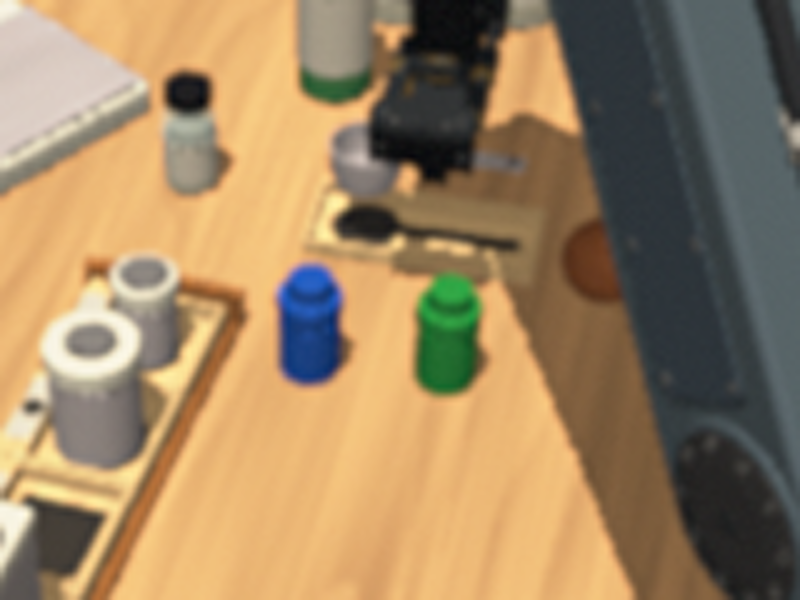

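View pics/t17c.png

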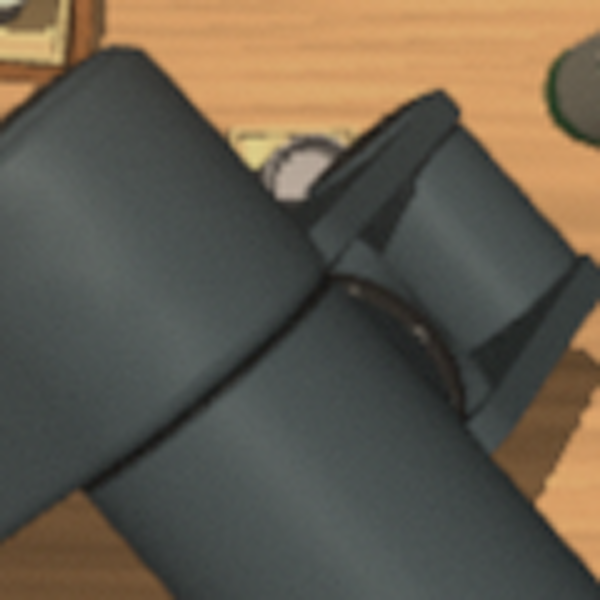

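```bash
python3 - <<'E'
from h import *
o=dict(np.load("pics/w17o.npz"))
for uv in [(209,103),(325,103),(217,240),(317,240)]: print(uv,plane("wrist",uv,.015,o).round(4))
print("print end",plane("wrist",(259,126),.005,o).round(4))
crop("w17",190,80,370,250,4,"w17c")
E
```

```text
(209, 103) [ 0.3563 -0.3585  0.015 ]
(325, 103) [ 0.3539 -0.2845  0.015 ]
(217, 240) [ 0.4499 -0.3552  0.015 ]
(317, 240) [ 0.4477 -0.2836  0.015 ]
print end [ 0.3699 -0.3269  0.005 ]
```

View pics/w17c.png

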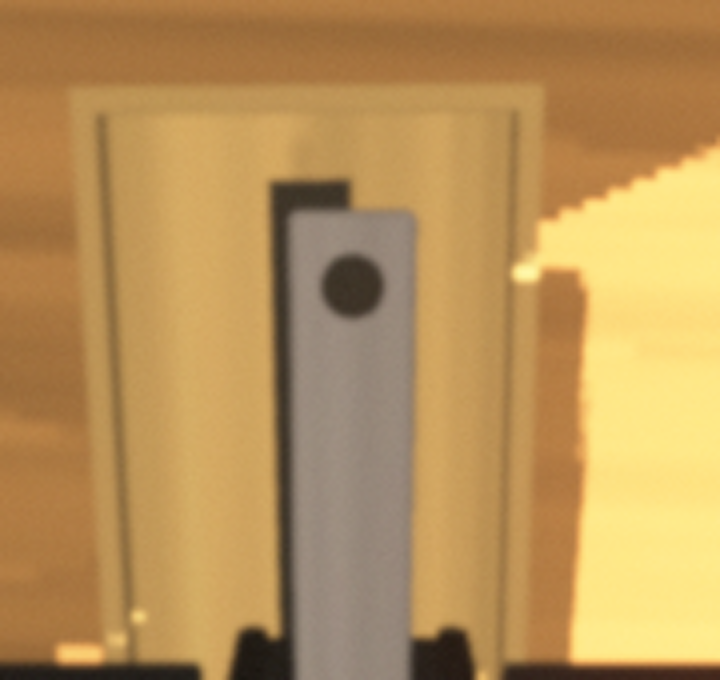

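>>> {"method": "drive_tool", "body": {
  "targets": [0.1,-0.4,0.5,0,0,0,0.1,-0.4,1.5,0,0,0,0.1,-0.4,2.2,0,0,0,0.1,-0.4,2.8,0,0,0,0.1,-0.4,2.8,0,0,0,0.1,-0.4,2.8,0,0,0,0.1,-0.4,2.8,0,0,0]
}}

```text
time: 30.03
position: [0.4349, -0.3181, 0.0423]
tool_rot: [-0.015, 1.0, 0.0, -0.0]
ft_force: [0.3, 0.2, -0.5]
grip_width: 0.0125
```

```bash
python3 - <<'E'
from h import *
p,d,o=snap("wrist","w18"); np.savez("pics/w18o.npz",**o)
crop("w18",170,60,390,250,3.5,"w18c")
E
python3 go.py .4345 -.320 .020 181.6
```

```text
shift [ 0.06 -0.17  2.25] rot [-0.01  0.01  0.14] now [ 0.435  -0.3182  0.0425] F [ 0.3  0.3 -0.4] w 0.0129 t 30.1
```

View pics/w18c.png

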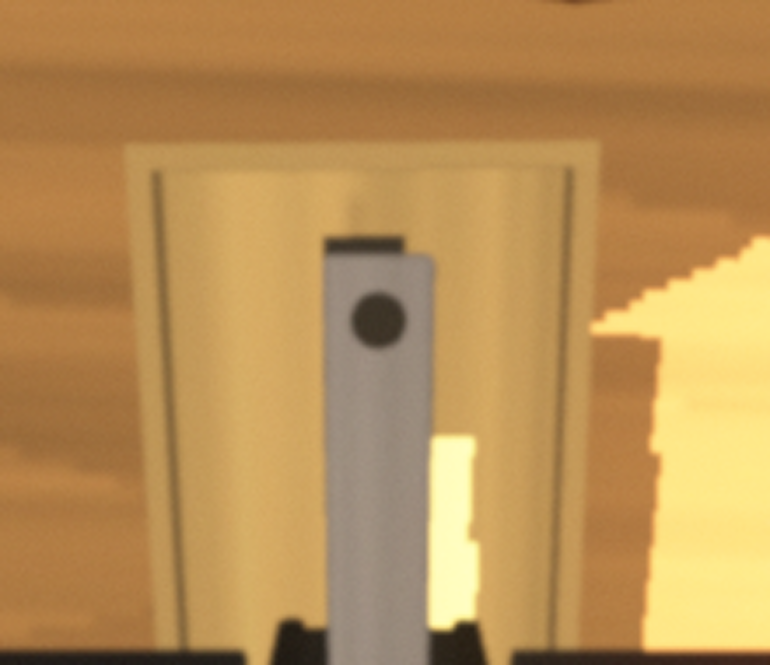

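>>> {"method": "drive_tool", "body": {
  "targets": [0,-0.2,0.6,0,0,0,0,-0.2,1.1,0,0,0,0,-0.2,1.5,0,0,0,0,-0.2,1.9,0,0,0,0,-0.2,2.0,0,0,0,0,-0.2,2.0,0,0,0]
}}

```text
time: 30.58
position: [0.4347, -0.3198, 0.0218]
tool_rot: [-0.015, 1.0, 0.0, -0.0]
ft_force: [-0.7, 0.4, 0.2]
grip_width: 0.0124
```

>>> {"method": "drive_tool", "body": {
  "targets": [0,0,0.2,0,0,0,0,0,0.3,0,0,0,0,0,0.3,0,0,0]
}}

```text
time: 30.83
position: [0.4349, -0.3201, 0.0193]
tool_rot: [-0.015, 1.0, 0.0, -0.0]
ft_force: [0.1, -0.1, -1.8]
grip_width: 0.0124
```

>>> {"method": "drive_tool", "body": {
  "targets": [0,0,0.1,0,0,0,0,0,0.1,0,0,0,0,0,0.1,0,0,0]
}}

```text
time: 31.08
position: [0.4351, -0.3203, 0.0186]
tool_rot: [-0.015, 1.0, -0.0, 0.0]
ft_force: [-0.3, 0.4, -1.1]
grip_width: 0.013
```

>>> {"method": "drive_tool", "body": {
  "targets": [0,0,0,0,0,0,0,0,0,0,0,0,0,0,0,0,0,0,0,0,0,0,0,0,0,0,0,0,0,0,0,0,-2,0,0,0,0,0,-5,0,0,0,0,0,-9,0,0,0,0,0,-13,0,0,0,0,0,-17,0,0,0,0,0,-21,0,0,0,0,0,-25,0,0,0],
  "grip": 0.2
}}

```text
time: 32.08
position: [0.4345, -0.3197, 0.2705]
tool_rot: [-0.015, 1.0, 0.0, -0.0]
ft_force: [-0.1, -0.8, 0.0]
grip_width: 0.035
```

```bash
python3 go.py .3 -.48 .3 181.6 .35 -.55 .4 150
```

```text
shift [ 13.93 -15.62  -2.95] rot [ 0.   -0.    0.14] now [ 0.4345 -0.3197  0.2705] F [-0.1 -0.8  0. ] w 0.035 t 32.1
shift [  9.15 -22.77 -12.95] rot [ 0.   -0.   31.74] now [ 0.4345 -0.3197  0.2705] F [-0.1 -0.8  0. ] w 0.035 t 32.1
```

>>> {"method": "drive_tool", "body": {
  "targets": [0,0,-4,0,0,0,0,0,-8,0,0,0,0,0,-12,0,0,0,3,-4,-13,0,0,6,6,-8,-13,0,0,12,9,-12,-13,0,0,18,12,-15,-13,0,0,24,14,-18,-13,0,0,30,16,-21,-13,0,0,36,18,-24,-13,0,0,42,18,-24,-13,0,0,42,18,-24,-13,0,0,42]
}}

```text
time: 33.08
position: [0.2599, -0.5678, 0.3972]
tool_rot: [0.346, 0.938, 0.0, -0.001]
ft_force: [0.3, 0.8, 0.7]
grip_width: 0.0348
```

```bash
python3 - <<'E'
from h import *
snap("top","t20"); crop("t20",120,120,420,300,2.6,"t20c")
snap("side","s20"); crop("s20",180,120,380,320,3,"s20c")
E
```

```text
(no output)
```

View pics/t20c.png

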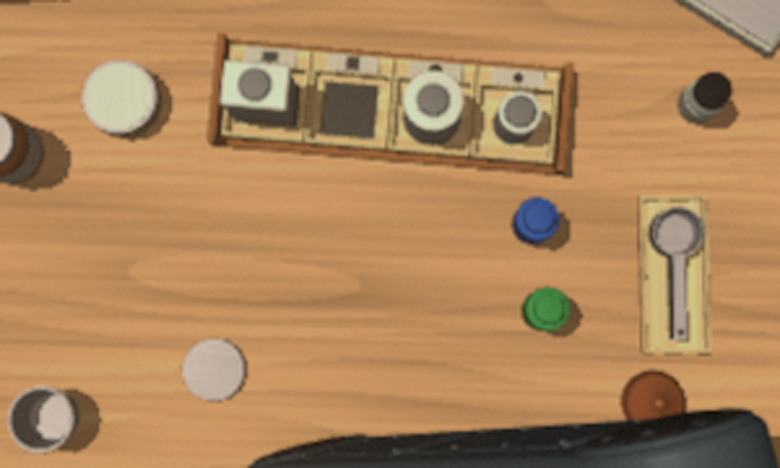

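View pics/s20c.png

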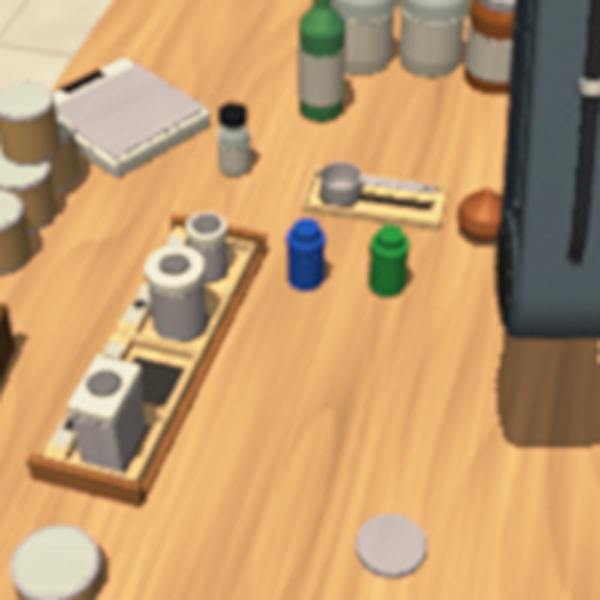

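All the things look placed. One numeric check, then I'll hand in.

```bash
python3 - <<'E'
from h import *
p=cv2.cvtColor(cv2.imread("pics/t20.png"),cv2.COLOR_BGR2RGB).astype(int); P=pts("top",np.load("pics/t20.npy"))
grey=(p.max(2)-p.min(2)<30)&(p.max(2)<165)&(p.max(2)>60)
for n,(u,v),h,s in [("obl",(255,86),.111,(.6245,.1497)),("rd",(433,99),.103,(.614,-.039)),("sm",(519,112),.083,(.609,-.133))]:
    u=int(120+u/2.6);v=int(120+v/2.6); b=P[v-3:v+4,u-3:u+4,2]
    print(n,"btn z median",np.median(b).round(4),"expected down",h+.003,"up",h+.014,"slot",s); blobs("top",p,grey,(u-9,v-9,u+10,v+10),h+.003,None,60)
f=lambda u,v:(120+u/2.6,120+v/2.6)
b=plane("top",f(677,233.5),.039);e=plane("top",f(681,340),.038);print("bowl",b,"end",e,"mid",b+(e-b)*46/120, np.linalg.norm(b-e),np.degrees(np.arctan2(*(b-e)[[1,0]])))
u,v=map(int,f(680,300)); print("handle z",P[v-6:v+7,u-1:u+2,2].mean(1).round(3))
E
```

```text
obl btn z median 0.1139 expected down 0.114 up 0.125 slot (0.6245, 0.1497)
[217.6 152.1] 133 cent [0.6248 0.1502] rectc [0.625  0.1493] [0.0331 0.0336] longdir 2.2
rd btn z median 0.1058 expected down 0.106 up 0.11699999999999999 slot (0.614, -0.039)
[286.2 158.1] 134 cent [ 0.6152 -0.0395] rectc [ 0.6155 -0.039 ] [0.0334 0.0338] longdir 1.5
sm btn z median 0.0861 expected down 0.08600000000000001 up 0.097 slot (0.609, -0.133)
[319.7 162.6] 126 cent [ 0.6092 -0.1346] rectc [ 0.6094 -0.1354] [0.0339 0.0314] longdir 91.7
bowl [ 0.48497092 -0.31681803  0.039     ] end [ 0.36706696 -0.32267733  0.038     ] mid [ 0.4397744  -0.31906409  0.03861667] 0.11805369605166562 2.8450064189529285
handle z [0.037 0.038 0.039 0.038 0.036 0.035 0.035 0.038 0.039 0.037 0.036 0.037
 0.035]
```

```bash
python3 -c "
from rig import robot
print(robot.hand_in())"
```

```text
the job is handed in; nothing more can be done
None
```

The job is done and handed in at about 33 s of robot time. The hand-in gives no verdict.

- **Canisters:** three were present (round, small and oblong); there was no square one, so its slot stays empty. I pressed each button to its stop, 27–29 N at about 3 mm above the lid, before lifting. I then stood each canister in the slot with its own print.
- **Scoop:** it was knocked aside partway through. I measured it again, gripped it by the handle and laid it in its rest.
- **Final checks:** from the top camera, the three button tops are within 0.3 mm of their sealed height, and the canisters are within about 3 mm of their slot centres. The scoop's middle is about 3 mm from the rest's centre, turned about 1° from it, and the handle height shows it sitting on the rest's floor.
- **Bystanders and look-alikes:** none looked moved in the final pictures; I didn't measure their positions. No check failed or disagreed.

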